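Demould a brittle ink block and lay it in the drying rack

TASK

Take the freshly cast ink block out of the open white mould and lay it flat, top side up, in the empty lane of the wooden drying rack, its two ends sticking out past the fences like the finished blocks beside it; the grey felt pad is free for putting it down to change your grip. The wax is brittle, so squeeze or press it with no more than 50 N, and never drop it or bang it. Leave the finished blocks and everything else where they are.

Things in the scene. Friction and masses are not known exactly. Their poses are not given: they have to be found in the camera images.
- casting: the freshly cast block of black ink wax, brittle, 50 to 100 g: a bar 60 (x) x 36 (y) x 24 (z) mm, with a slightly paler rectangle on its top. Origin at the centre of its underside, x along its length, z up. It starts lying in the mould. It cracks if squeezed between the fingers with more than 50 N (each finger), or pressed or bumped against anything with more than 50 N
- mould: white mould: base 100 (x) x 84 x 8 mm and, at each end, a U-shaped block up to 36 mm above the table around the casting's end (cavity 64 x 40 mm, floor 8 mm above the table). Between the U's the middle 40 mm of both long sides is open: grip there, across the width, and lift straight up 35 mm. Origin on the table under the cavity's centre, x along the casting
- rack: fixed wooden drying rack: board 110 (x) x 190 (y) x 8 mm; four fences 36 mm long (x), 8 thick, tops 40 mm above the table, at y = -84, -28, 28, 84 mm, make three lanes 48 mm wide, middles at y = -56, 0, 56 mm. A block lies along x, its ends 12 mm out past the fences: there is room for fingers at its ends, none beside it. Origin on the table under the board's centre
- slip: thin slip of white paper 70 x 30 mm (no thickness to speak of) fixed on the rack's board in the empty lane. Origin at the middle of that lane, on the board's top (8 mm above the table), x along the lane.
- felt: fixed grey felt pad 140 x 140 x 4 mm on the table between mould and rack, free for putting the block down. Origin at the centre of its underside (table height).
- dry1: finished block in the rack, same shape, size and colour as the casting; stays where it is
- dry2: the other finished block in the rack, same as dry1; stays where it is
- plate1: loose side plate of the mould, white plastic 26 x 94 x 10 mm, lying flat off one end of the mould; origin at the centre of its underside
- plate2: the other side plate, lying off the mould's other end
- brush: loose brush, 150 mm long, lying in front of the robot; origin under its middle
- knife: loose ink knife, 190 mm long, lying in front of the litho stone; origin under its middle
- bowl: white bowl, 120 mm across, 35 mm high; origin under its centre
- cup: lidded paper cup, 80 mm across, 112 mm high; origin under its centre
Things that resemble listed ones, but are neither listed nor needed, are in the scene too. What is shaped like the casting but pink, purple or red is not meant.

How it is judged:
On the way:
1. the casting is lifted clear of the mould (z of casting in the frame of mould above 0.04 m and contact force between casting and mould below 0.1 N), for 0.1 s.
At the end, for the whole second after the job is handed in: The casting rests flat (within 0.1 rad, top side up) on the rack's board in the empty lane, between its two fences, along the lane (within 0.35 rad, either way round), its middle within 12 mm of the slip's middle along the lane and 10 mm across it, released and at rest (x of casting in the frame of slip between -0.012 and 0.012 m and y of casting in the frame of slip between -0.01 and 0.01 m and z of casting in the frame of slip between -0.004 and 0.004 m and angle between the x axis of casting and the x axis of slip, either way round below 0.35 rad and angle between casting's own z axis and vertical below 0.1 rad and linear speed of casting below 0.02 m/s); the robot touches nothing.
It fails at once if the casting is squeezed too hard: over 50 N a finger, both fingers together over 100 N (contact force between casting and the fingers above 100 N).
It fails at once if the casting is pressed or bumped with over 50 N against something (150 N in all while also held) (contact force between casting and mould above 50 N or contact force between casting and felt above 50 N or contact force between casting and rack above 50 N or contact force between casting and dry1 above 50 N or contact force between casting and dry2 above 50 N or (contact force between casting and the fingers below 1 N and contact force between casting and anything else above 50 N) or contact force between casting and anything else above 150 N).
It fails at once if the casting is dropped: it falls free, faster than 0.4 m/s (contact force between casting and anything else below 0.05 N and linear speed of casting above 0.4 m/s).
It fails at once if a finished block is moved more than 15 mm (distance of any of dry1, dry2 from where it was at the start of the episode above 0.015 m).
It fails at once if another loose thing is moved more than 30 mm (distance of any of plate1, plate2, brush, knife, bowl, cup from where it was at the start of the episode above 0.03 m).
It also fails if it takes over 64 s, if anything falls off the work surface, if the arm or the gripper's body presses on something with over 40 N, if the wrist force passes 120 N, or if a joint passes its speed limit or range.

ROBOT

A 7-joint arm with a two-finger parallel gripper is mounted at the origin on the work surface. World frame = base frame: x ahead of the robot, y to its left, z up, the work surface at z = 0. Lengths are in m, angles in rad, forces in N, time in s.
With the tool pointing down it reaches from about 0.425 to 0.925 m from the base axis. Payload 6.8 kg.
Tool frame: the origin (TCP) lies between the finger pads; the fingertips stand r.tip_extent ahead of it and the grasp point (between the pads) lies 5 mm behind it (r.tip_extent is the distance from the TCP to the fingertips, in m); y points along the fingers, x is the direction in which the jaws open and shut, and the axes are right-handed (so a half turn about y gives the same grasp; the last joint's range is limited). The gripper opens to 85 mm and grips with 20 to 120 N. Pads are 22 mm wide; open, the fingers measure 114 mm over their backs; the gripper's body (76 mm by 85 mm) begins 54 mm behind the grasp point. The pads swing forward as they close: fully open they stand 13 mm farther back than shut.
Start: joints at [1.17, 0.477, 0.022, 1.555, -0.011, 1.109, -0.083], TCP at [0.195, -0.646, 0.222] pointing down, gripper open.
Joint ranges: [-2.96, 2.96], [-0.34, 2.1], [-1.41, 1.46], [0.24, 2.44], [-1.37, 4.51], [0.17, 1.92], [-2.96, 2.96]. Speed limits (rad/s): [2.39, 2.39, 3.14, 3.14, 3.14, 3.14, 3.14].

INTERFACE

Orientations are given as a rotation vector (axis times angle).
In Python, from bench import r gives the robot as it stands.
- The arm moves only by the tool send_rows, never from a script. Its argument "plan" is a list of rows, each a list of 5 numbers: the shift along the tool's x, y, z in cm, then the turn about the tool's y in degrees, then the opening, from 0 (shut) to 1 (fully open). In form: [[dx, dy, dz, spin, grip], ...]. A call has 1 to 12 rows; each row shifts and turns the commanded pose from where the row before left it, along the tool's axes as they then stand; what a row does not reach is not made up. A row lasts 1/8 s, in which the tool goes at most 62.5 mm and 10.7 degrees, less where a joint would pass 70% of its speed; a pose out of reach is approached as far as the arm can. A call is refused whole if a number of a shift passes 6.25 or a number of a turn 10.7, either way. A call with a gripper value outside its range is refused whole. The fingers move at their own pace and stop on an object; "force" is the grip in N (left out, the last holds). Time passes only in rows, so rows that do not move let the fingers close. It gives the time, the measured TCP pose, the force and the opening at its end, in the units of the state.
- r.get_obs(): the state, without advancing time (a new reading comes with each control period).
- r.grab_frame(name): name is "scene" or "top" or "wrist"; returns a dict with "image" (384x512x3 uint8, red, green, blue), "camera_matrix" (3x3 intrinsics, pixels), "cam_to_world" (4x4, takes a point from camera to world coordinates). Camera axes: x right, y down, z forward; pixel columns grow to the right and rows downward; lengths in m; the calibration is good to about 2 mm. A picture is of the moment at which its call begins. There is no depth.
- r.hand_in(): hands the job in, once; it reports no verdict.
Trained networks look in the newest picture that a camera, given by its name, has taken for a name from the list of things; names that differ only in an ending like _2 or _b are one class to them, and where a whole thing is asked for, a point or a joint stands for the part that bears it (a point fixed in the world has none). Each returns a list of dicts, best first, with "p" (0 to 1); they miss things now and then, are a little off and sometimes report something else, mostly with a low value. They report only what shows in the picture. A call takes as long as a camera call. They do not tell look-alikes from the thing itself.
- r.recognise(camera, target): "rect" ([left, top, right, bottom] in pixels, round what is visible of it).
The state is a dict: "clock": time; "joints": joint angles; "qvel": joint speeds; "tau": joint torques, N m; "tcp_pos": TCP position; "orientation": TCP orientation; "contact_force": force on the tool from outside, world axes, zero at the start; "moment": the same for the moment, N m; "grip_width": finger opening in m.
Only numpy, scipy, OpenCV 4.12 (cv2) and the standard library are available. Lean on these libraries where they do the work, as an engineer would, in place of code of your own. Each camera call takes 0.05 s, during which the arm holds its last target.

## Working session

There is one attempt and no reset: what is moved stays moved. The work goes in short steps, Python scripts to look and compute and a tool call to move; the robot and the scene stay as the last step left them, time stands still between calls to the robot, and variables do not carry over. Pictures are saved under pics/ and viewed, and the job is handed in when it is done.

Besides the shell and the picture viewer there is one more tool, called after "Emit:" as a command line: name --pt "numbers of a row" for each row, then --argument value for the rest. send_rows: Moves the arm, as the interface text tells. Its arguments: {"type":"object","properties":{"plan":{"type":"array","items":{"type":"array","items":{"type":"number"}}},"force":{"type":"number"}},"required":["plan"]}

```bash
ls; mkdir -p pics
python3 - <<'E'
from bench import r
import cv2
o=r.get_obs(); print(o, r.tip_extent)
for n in ["scene","top","wrist"]:
    f=r.grab_frame(n); cv2.imwrite(f"pics/{n}0.png",f["image"][:,:,::-1]); print(n,f["camera_matrix"].tolist(),f["cam_to_world"].round(4).tolist())
    for t in ["casting","mould","rack","slip","felt","dry1"]:
        print(t,[(round(d["p"],2),[int(v) for v in d["rect"]]) for d in r.recognise(n,t)][:6])
E
```

```text
pics
{'clock': 0.0, 'joints': array([ 1.16990243,  0.47778382,  0.02233634,  1.55649035, -0.01150037,
        1.10928699, -0.08307121]), 'qvel': array([ 0.00024042,  0.00069444,  0.00030827,  0.00142876, -0.00042483,
       -0.00121727,  0.00024676]), 'tau': array([-3.65536926e-04, -5.96435988e+01,  1.60784148e+00, -2.81193280e+01,
        1.24160311e-02,  9.46812186e-03,  1.04761077e-05]), 'tcp_pos': array([ 0.19462849, -0.64567799,  0.22092016]), 'orientation': array([-1.33260549,  0.99196041, -0.98937939]), 'contact_force': array([ 0.12519498,  0.16740613, -0.04671267]), 'moment': array([ 0.02405415,  0.00474023, -0.03212734]), 'grip_width': 0.08539562837363741} 0.014
scene [[467.7346512684209, 0.0, 258.7996354234593], [0.0, 467.7346512684209, 190.87865900918328], [0.0, 0.0, 1.0]] [[-0.8823, 0.2851, -0.3746, 1.0676], [0.4704, 0.5636, -0.679, 0.9554], [0.0175, -0.7753, -0.6314, 0.9406], [0.0, 0.0, 0.0, 1.0]]
casting [(0.74, [268, 144, 288, 156]), (0.72, [216, 145, 236, 160]), (0.7, [245, 160, 265, 176]), (0.43, [217, 124, 230, 135])]
mould [(0.75, [208, 142, 243, 167]), (0.49, [294
[... 491 characters left out ...]
1.0]]
casting [(0.72, [306, 257, 331, 278]), (0.66, [381, 213, 410, 241]), (0.65, [286, 212, 309, 233]), (0.52, [334, 194, 348, 214])]
mould [(0.67, [323, 184, 357, 224])]
rack [(0.65, [125, 170, 202, 222]), (0.6, [92, 99, 134, 143])]
slip [(0.58, [156, 183, 168, 210])]
felt [(0.6, [208, 168, 270, 226])]
dry1 [(0.87, [169, 184, 189, 211]), (0.82, [132, 178, 152, 208]), (0.45, [205, 167, 269, 230])]
wrist [[299.8727844984315, 0.0, 257.85015750425526], [0.0, 299.8727844984315, 187.39670134579958], [0.0, 0.0, 1.0]] [[0.2876, -0.9126, -0.2906, 0.269], [-0.9577, -0.2739, -0.0876, -0.6245], [0.0004, 0.3035, -0.9528, 0.3737], [0.0, 0.0, 0.0, 1.0]]
casting []
mould []
rack []
slip []
felt []
dry1 []
```

View images.

View pics/scene0.png

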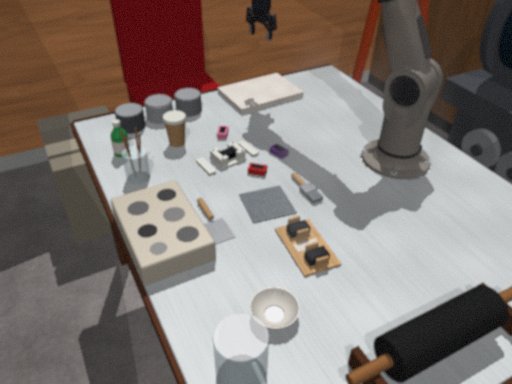

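View pics/top0.png

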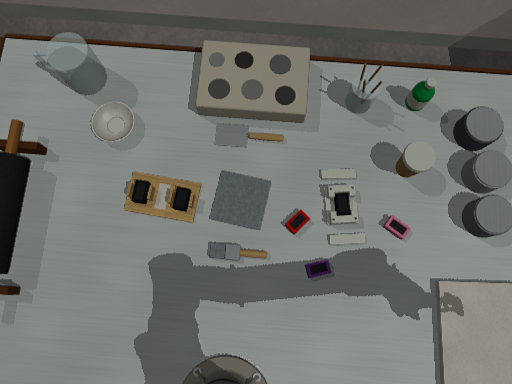

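Run:
```python
import cv2
a=cv2.imread("pics/top0.png")
cv2.imwrite("pics/topcrop1.png",cv2.resize(a[150:290,260:420],None,fx=5,fy=4.28*5/4.28*0.85,interpolation=cv2.INTER_CUBIC)[:600,:800])
cv2.imwrite("pics/topcrop2.png",cv2.resize(a[150:250,115:275],None,fx=5,fy=5,interpolation=cv2.INTER_CUBIC))
a=cv2.imread("pics/scene0.png")
cv2.imwrite("pics/scenecrop.png",cv2.resize(a[110:200,195:315],None,fx=6,fy=6,interpolation=cv2.INTER_CUBIC))
```

```text
(no output)
```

View pics/topcrop1.png

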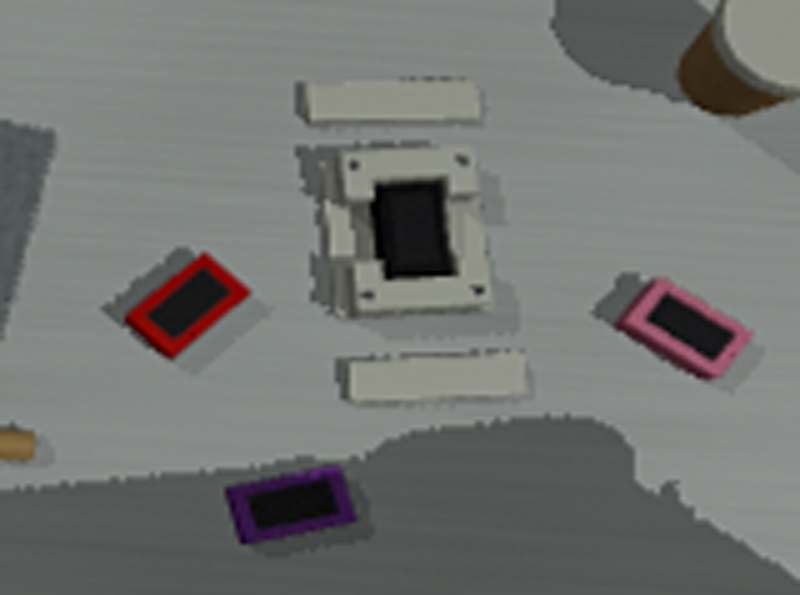

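View pics/scenecrop.png

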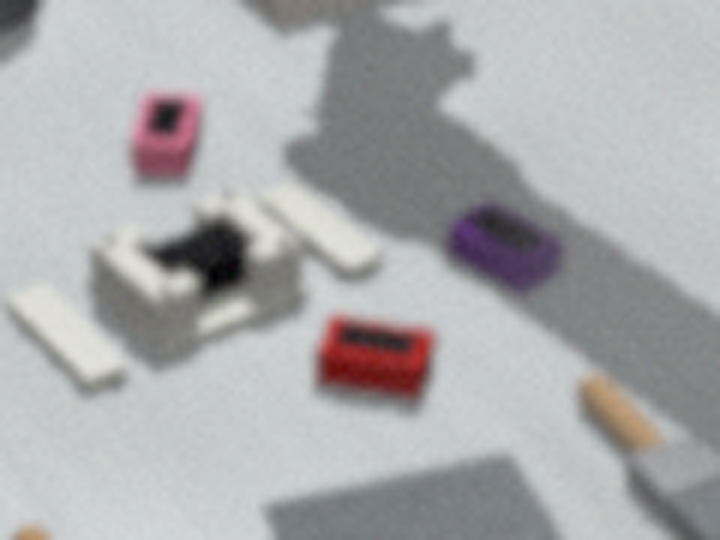

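View pics/topcrop2.png

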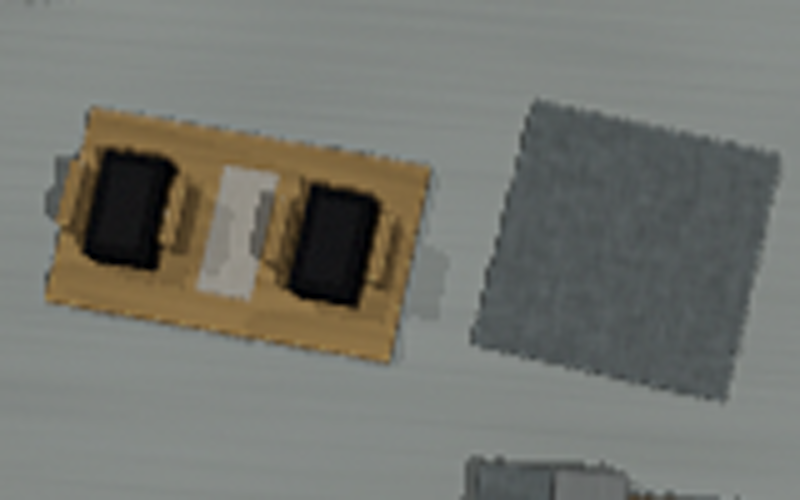

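```bash
cat > h.py <<'E'
from bench import r
import numpy as np, cv2
from scipy.spatial.transform import Rotation as R
def p2w(f,uv,z):
    K=f["camera_matrix"];T=f["cam_to_world"]
    uv=np.atleast_2d(uv).astype(float)
    d=np.c_[uv,np.ones(len(uv))]@np.linalg.inv(K).T@T[:3,:3].T
    return T[:3,3]+d*((z-T[2,3])/d[:,2])[:,None]
def w2p(f,P):
    K=f["camera_matrix"];T=f["cam_to_world"]
    c=(np.atleast_2d(P)-T[:3,3])@T[:3,:3]; q=c@K.T
    return q[:,:2]/q[:,2:]
def rect(f,pts,z):
    w=p2w(f,pts,z)[:,:2]; return w.mean(0),w
def tool(): 
    o=r.get_obs(); return o["tcp_pos"],R.from_rotvec(o["orientation"]).as_matrix(),o
def delta(goal,yaw=None):
    """cm in tool axes to goal tcp; yaw = desired world heading of tool x (deg, mod 180)"""
    p,M,o=tool(); d=M.T@(np.array(goal)-p)*100
    cur=np.degrees(np.arctan2(M[1,0],M[0,0])); s=None
    if yaw is not None:
        s=(yaw-cur+90)%180-90; s=-s  # y axis points down
    return d.round(2),cur.round(2),s
E
python3 - <<'E'
from h import *
p,M,o=tool(); print(M.round(3))
f=r.grab_frame("top")
# crop2: full = 115+x/5, 150+y/5
c=lambda pts:[(115+x/5-.4,150+y/5-.4) for x,y in pts]
m,w=rect(f,c([(92,107),(430,165),(390,360),(48,300)]),.008); print("rack",m,np.diff(w,axis=0))
m,w=rect(f,c([(222,166),(278,175),(249,299),(198,290)]),.008); print("slip",m)
m,w=rect(f,c([(536,99),(780,154),(725,401),(471,341)]),.004); print("felt",m,np.diff(w,axis=0))
c=lambda pts:[(260+x/5-.4,150+y/4.25-.4) for x,y in pts]
m,w=rect(f,c([(341,149),(474,147),(492,305),(355,309)]),.036); print("mould",m,np.diff(w,axis=0))
m,w=rect(f,c([(372,182),(443,179),(456,274),(385,278)]),.032); print("cast",m,np.diff(w,axis=0))
for n,z in (("knife",0),("brush",0)): print(n,[(d["p"],p2w(f,np.reshape(d["rect"],(2,2)),z)[:,:2].round(3).tolist()) for d in r.recognise("top",n)])
E
```

```text
[[ 0.289  0.     0.957]
 [-0.957 -0.     0.289]
 [ 0.    -1.     0.   ]]
rack [0.50685454 0.21640083] [[-0.01754573 -0.18857497]
 [-0.10835195  0.00967279]
 [ 0.01743602  0.18738726]]
slip [0.50665621 0.217922  ]
felt [0.51628133 0.00608069] [[-0.02022536 -0.13625589]
 [-0.13778175  0.01904635]
 [ 0.02120715  0.13877433]]
mould [ 0.52143334 -0.26554438] [[ 0.00697715 -0.07025471]
 [-0.09877206 -0.01287973]
 [-0.00826123  0.07101125]]
cast [ 0.52142008 -0.26552268] [[ 0.00495829 -0.0374451 ]
 [-0.05948479 -0.00910754]
 [-0.00551741  0.03701351]]
knife [(0.82, [[0.727, 0.1], [0.671, -0.105]])]
brush [(0.93, [[0.4, 0.083], [0.361, -0.076]])]
```

Run:
```python
from h import *
print(delta([.521,-.2655,.18],-83))
```

```text
(array([-27.05,   4.19,  42.22]), np.float64(-73.23), np.float64(9.773032365771286))
```

Emit:
send_rows --pt "-2.7 0.4 4.2 0 1" --pt "-2.7 0.4 4.2 0 1" --pt "-2.7 0.4 4.2 0 1" --pt "-2.7 0.4 4.2 0 1" --pt "-2.7 0.4 4.2 0 1" --pt "-2.7 0.4 4.2 0 1" --pt "-2.7 0.4 4.2 0 1" --pt "-2.7 0.4 4.2 0 1" --pt "-2.7 0.4 4.2 0 1" --pt "-2.7 0.4 4.2 0 1" --pt "0 0 0 9.8 1" --pt "0 0 0 0 1"

```text
clock: 2.7
tcp_pos: [0.5193, -0.2662, 0.1819]
orientation: [-1.266, 1.117, -1.117]
contact_force: [-0.4, -1.2, -0.6]
grip_width: 0.0854
```

Run:
```python
from h import *
p,M,o=tool(); print(p,M.round(3),o["joints"].round(2))
f=r.grab_frame("wrist"); cv2.imwrite("pics/w1.png",cv2.resize(f["image"][:,:,::-1],(800,600),interpolation=cv2.INTER_CUBIC))
print(delta([.521,-.2655,.18],-83))
for t in ["casting","mould"]: print(t,[(round(d["p"],2),[int(v) for v in d["rect"]]) for d in r.recognise("wrist",t)][:6])
```

```text
[ 0.51927461 -0.26621427  0.18186794] [[ 0.124 -0.     0.992]
 [-0.992 -0.     0.124]
 [ 0.    -1.    -0.   ]] [ 0.46  0.37 -0.12  1.81  0.05  0.96 -1.13]
(array([-0.12,  0.19,  0.23]), np.float64(-82.86), np.float64(0.14324616230820197))
casting [(0.93, [169, 271, 223, 309]), (0.83, [237, 134, 272, 193]), (0.8, [346, 192, 411, 243]), (0.79, [116, 166, 179, 225]), (0.43, [0, 231, 90, 275])]
mould [(0.76, [219, 115, 295, 212])]
```

View pics/w1.png

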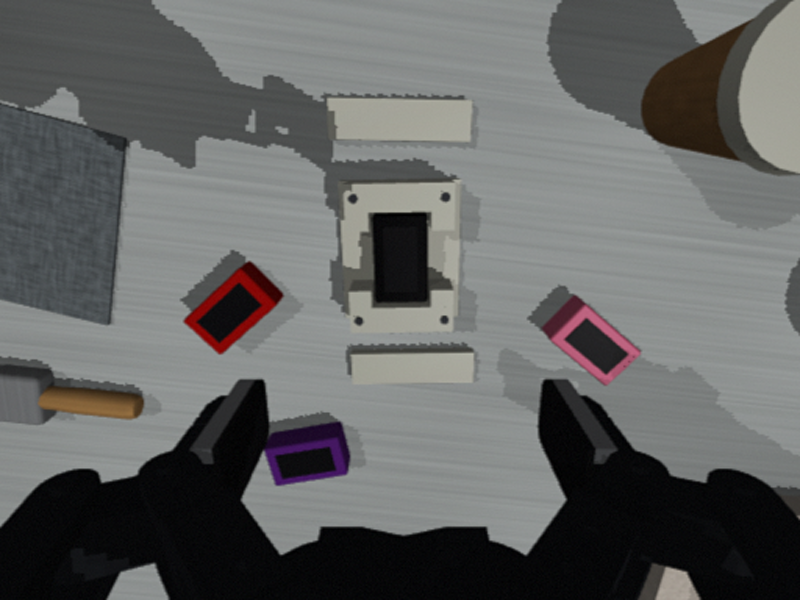

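Run:
```python
from h import *
f=r.grab_frame("wrist"); im=f["image"]
c=im[105:225,205:305][:,:,::-1]; c=np.clip(c.astype(float)*1.0,0,255)
c=255*(c/255)**0.6
cv2.imwrite("pics/w2.png",cv2.resize(c.astype(np.uint8),None,fx=5,fy=5,interpolation=cv2.INTER_CUBIC))
m=(im.max(2)<45).astype(np.uint8); m2=np.zeros_like(m); m2[115:210,215:300]=m[115:210,215:300]
n,l,s,_=cv2.connectedComponentsWithStats(m2); i=1+s[1:,4].argmax(); print(s[i])
rr=cv2.minAreaRect(np.argwhere(l==i)[:,::-1].astype(np.float32)); b=cv2.boxPoints(rr); print(rr)
w=p2w(f,b,.032); print(w, np.linalg.norm(np.diff(w,axis=0),axis=1), w.mean(0))
```

```text
[ 236  135   37   58 1985]
((254.0, 163.5), (57.0, 36.0), 90.0)
[[ 0.55197894 -0.24199441  0.032     ]
 [ 0.55635741 -0.27774431  0.032     ]
 [ 0.49675876 -0.28591622  0.032     ]
 [ 0.49211758 -0.24798938  0.032     ]] [0.03601703 0.06015629 0.03820976] [ 0.52430317 -0.26341108  0.032     ]
```

View pics/w2.png

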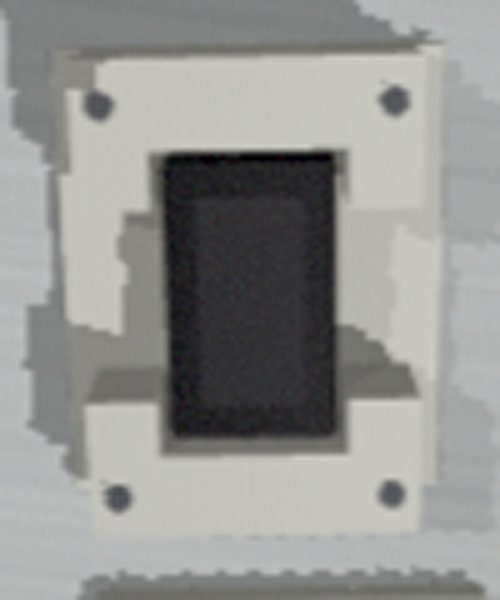

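Emit:
send_rows --pt "-0.1 3.0 0.4 0 1" --pt "0 3.0 0 0 1" --pt "0 3.0 0 0 1" --pt "0 2.0 0 0 1" --pt "0 1.0 0 0 1" --pt "0 0 0 0 1" --force 25

```text
clock: 3.65
tcp_pos: [0.5225, -0.2654, 0.0616]
orientation: [-1.265, 1.12, -1.119]
contact_force: [-0.9, -0.0, -0.2]
grip_width: 0.0853
```

Run:
```python
from h import *
p,M,o=tool(); print(p,M.round(3))
f=r.grab_frame("wrist"); cv2.imwrite("pics/w3.png",cv2.resize(f["image"][:,:,::-1],(800,600),interpolation=cv2.INTER_CUBIC))
print(delta([.5233,-.2643,.024],-83))
```

```text
[ 0.52245264 -0.26537531  0.06164448] [[ 0.121 -0.001  0.993]
 [-0.993  0.     0.121]
 [-0.    -1.    -0.001]]
(array([-0.12,  3.83,  0.04]), np.float64(-83.03), np.float64(-0.03042208896644638))
```

View pics/w3.png

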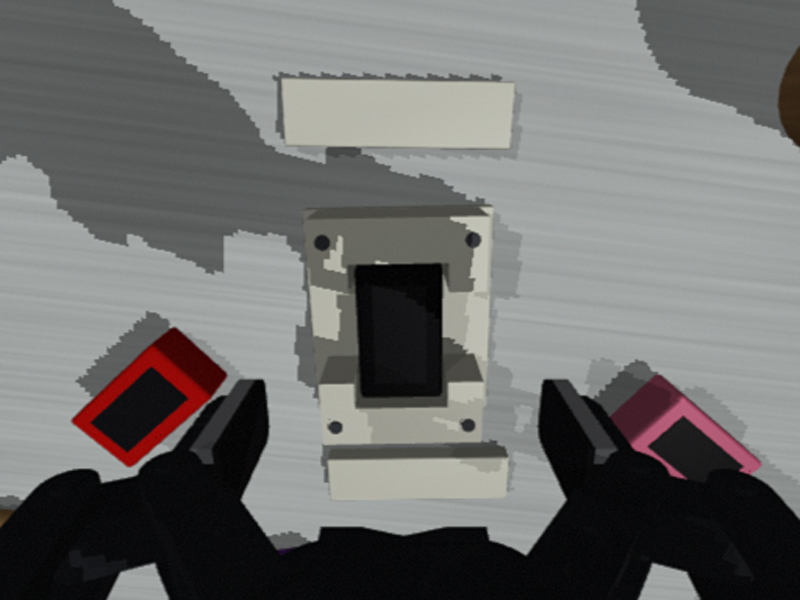

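Run:
```python
from h import *
f=r.grab_frame("wrist")
w=p2w(f,np.array([(356,266),(441,264),(441,396),(363,397)])/1.5625,.032); print(w.round(4),w.mean(0))
for P in ([.5233,-.2643,.024],): print(w2p(f,[P])*1.5625)
p,M,o=tool()
# project fingertip candidates: tips at +-42.5mm in tool x, ahead e
for e in (0.014,0.001): print(e,(w2p(f,[p+M@[s*.0427,e,zz] for s in(-1,1) for zz in (-.011,.011)])*1.5625).round())
```

```text
[[ 0.5513 -0.2437  0.032 ]
 [ 0.5563 -0.2774  0.032 ]
 [ 0.4973 -0.286   0.032 ]
 [ 0.4927 -0.2521  0.032 ]] [ 0.52438464 -0.26482218  0.032     ]
[[398.91815145 328.83339691]]
0.014 [[293. 379.]
 [289. 327.]
 [510. 379.]
 [514. 326.]]
0.001 [[285. 396.]
 [280. 340.]
 [518. 395.]
 [523. 340.]]
```

Emit:
send_rows --pt "0 0 0 0 0.5" --pt "0 0 0 0 0.5" --pt "0 0 0 0 0.5" --pt "0 0 0 0 0.5" --pt "0 0 0 0 0.5"

```text
clock: 4.38
tcp_pos: [0.5229, -0.2651, 0.0619]
orientation: [-1.264, 1.119, -1.119]
contact_force: [0.2, 0.4, 0.4]
grip_width: 0.0428
```

Run:
```python
from h import *
f=r.grab_frame("wrist"); a=np.ascontiguousarray(cv2.resize(f["image"][:,:,::-1],(800,600),interpolation=cv2.INTER_CUBIC))
p,M,o=tool(); print(o["grip_width"],p)
h=o["grip_width"]/2
for e,c in ((0.014,(0,0,255)),(0.004,(0,255,0)),(-.006,(255,0,0)),(-.02,(0,255,255))):
  for q in w2p(f,[p+M@[s*h,e,zz] for s in(-1,1) for zz in (-.011,.011)])*1.5625: cv2.circle(a,tuple(int(v) for v in q),2,c,-1)
cv2.imwrite("pics/w4.png",a)
```

```text
0.042606880989825055 [ 0.52289248 -0.26506571  0.06190537]
```

View pics/w4.png

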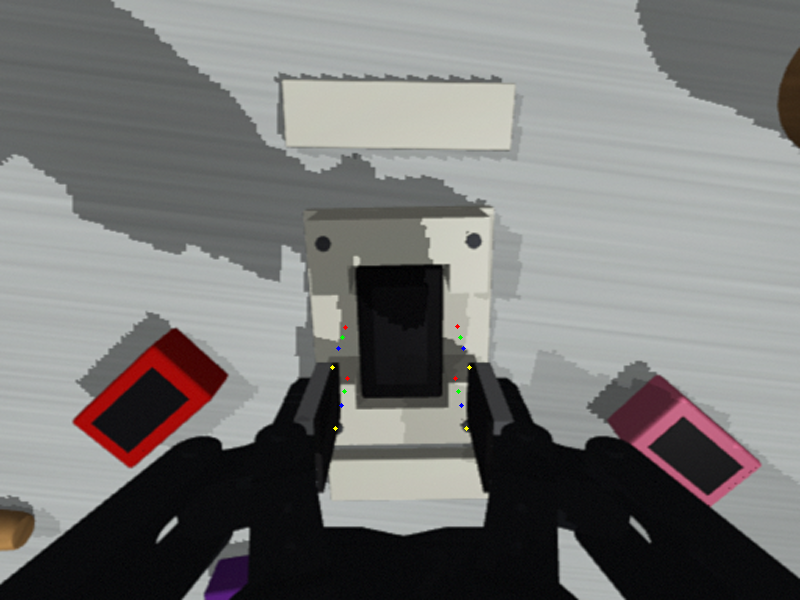

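Run:
```python
from h import *
p,M,o=tool(); h=o["grip_width"]/2
for n in("scene","top"):
  f=r.grab_frame(n); q0=w2p(f,[p])[0].astype(int); x0,y0=q0-[50,40]
  a=np.ascontiguousarray(cv2.resize(f["image"][y0:y0+80,x0:x0+100,::-1],None,fx=7,fy=7,interpolation=cv2.INTER_CUBIC))
  for e,c in ((0.014,(0,0,255)),(-.02,(0,255,255))):
    for q in w2p(f,[p+M@[s*h,e,zz] for s in(-1,1) for zz in (-.011,.011)]): cv2.circle(a,tuple(int(v) for v in (q-[x0,y0]+.5)*7),3,c,-1)
  cv2.imwrite(f"pics/{n}5.png",a)
```

```text
(no output)
```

View pics/scene5.png

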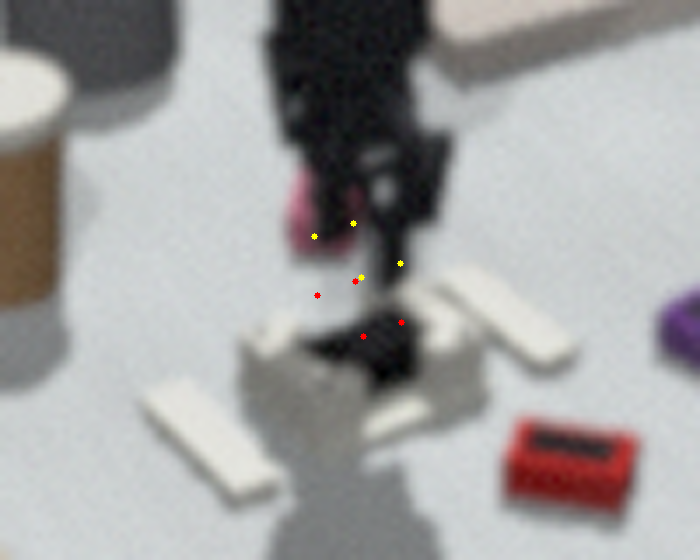

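View pics/top5.png

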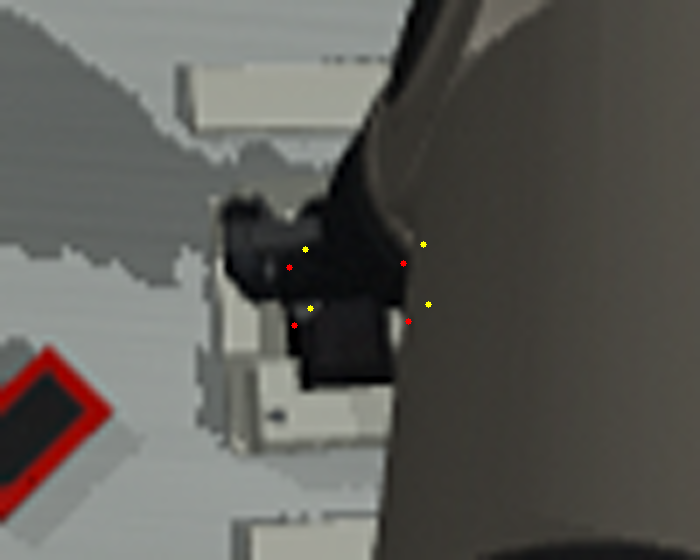

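Emit:
send_rows --pt "-0.1 0 0.5 0 0.7" --pt "0 0 0 0 0.7" --pt "0 1.2 0 0 0.7" --pt "0 1.2 0 0 0.7" --pt "0 1.2 0 0 0.7" --pt "0 0 0 0 0.7" --pt "0 0 0 0 0.7"

```text
clock: 5.4
tcp_pos: [0.5278, -0.2635, 0.0259]
orientation: [-1.264, 1.119, -1.119]
contact_force: [0.4, -0.2, 0.4]
grip_width: 0.06
```

```bash
cat >> h.py <<'E'
def shot(name,es=((0.014,(0,0,255)),(-.01,(0,255,255))),zo=0):
    f=r.grab_frame("wrist"); a=np.ascontiguousarray(cv2.resize(f["image"][:,:,::-1],(800,600),interpolation=cv2.INTER_CUBIC))
    p,M,o=tool(); h=o["grip_width"]/2; print(o["clock"],p.round(4),o["grip_width"],o["contact_force"].round(1))
    for e,c in es:
        for q in w2p(f,[p+M@[s*h,e,zz+zo] for s in(-1,1) for zz in (-.011,.011)])*1.5625: cv2.circle(a,tuple(int(v) for v in q),2,c,-1)
    cv2.imwrite(f"pics/{name}.png",a)
    g=r.grab_frame("scene"); q0=w2p(g,[p])[0].astype(int); x0,y0=q0-[50,40]
    b=cv2.resize(g["image"][y0:y0+80,x0:x0+100,::-1],None,fx=7,fy=7,interpolation=cv2.INTER_CUBIC)
    cv2.imwrite(f"pics/{name}s.png",b)
    return f
E
python3 -c "
from h import *
shot('w6')"
```

```text
5.45 [ 0.528  -0.2636  0.0261] 0.0599300005270898 [-0.8  0.7 -0.1]
```

View pics/w6.png

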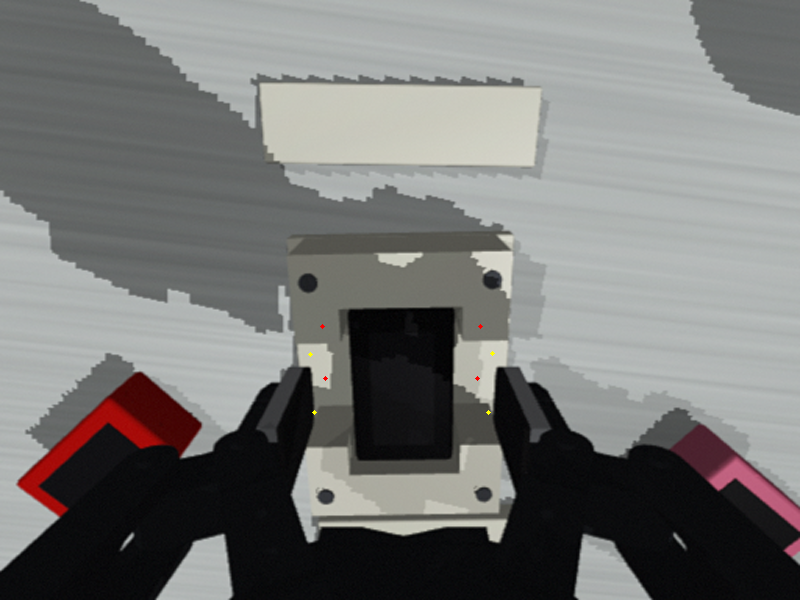

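View pics/w6s.png

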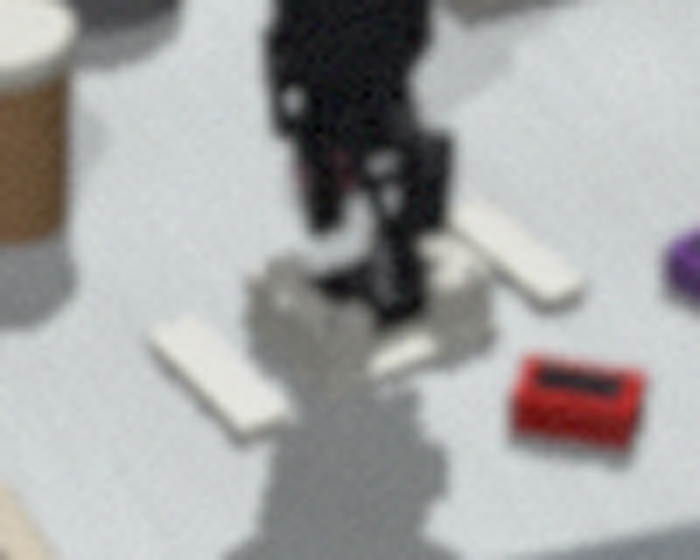

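Run:
```python
from h import *
f=r.grab_frame("wrist"); a=f["image"][:,:,::-1][215:335,140:360].astype(float)
a=(255*(a/255)**.4).astype(np.uint8)
cv2.imwrite("pics/w7.png",cv2.resize(a,None,fx=3.6,fy=3.6,interpolation=cv2.INTER_CUBIC))
```

```text
(no output)
```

View pics/w7.png

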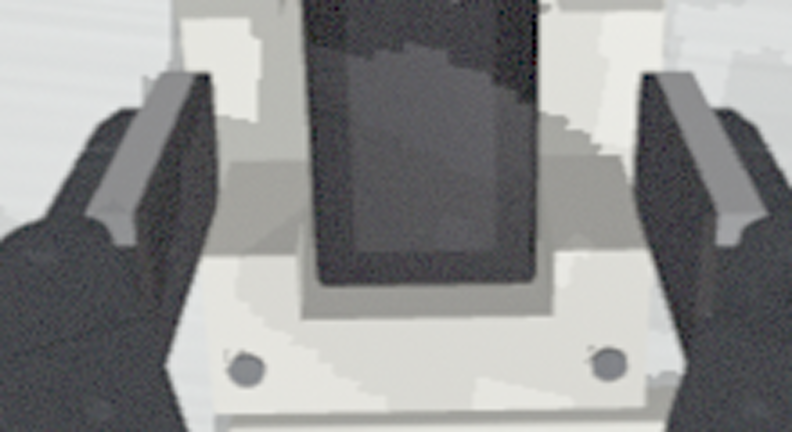

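Run:
```python
from h import *
f=r.grab_frame("wrist"); K=f["camera_matrix"];T=f["cam_to_world"];p,M,o=tool();g=o["grip_width"]
for n,l,rr,v in (("fronttip",211,641,73),("backtip",218,634,208),("fronttop",135,717,213)):
    l,rr,v=140+l/3.6,140+rr/3.6,215+v/3.6
    d=K[0,0]*g/(rr-l); c=np.array([((l+rr)/2-K[0,2])/K[0,0]*d,(v-K[1,2])/K[1,1]*d,d])
    w=T[:3,:3]@c+T[:3,3]; print(n,w.round(4),"tool",((w-p)@M*1000).round(1))
print(T[:3,3], p)
c=np.array([(305,-0),(539,0),(536,283),(320,283)])
```

```text
fronttip [ 0.5374 -0.2633  0.043 ] tool [  0.8 -16.6   9.3]
backtip [ 0.5169 -0.2658  0.0443] tool [  0.8 -17.9 -11.4]
fronttop [ 0.5415 -0.2627  0.0826] tool [  0.7 -56.2  13.5]
[ 0.60491734 -0.25482484  0.17819403] [ 0.52808233 -0.26365412  0.02636822]
```

Emit:
send_rows --pt "0 0.3 -0.2 0 0.7" --pt "0 0.3 0 0 0.7" --pt "0 0.2 0 0 0.7" --pt "0 0 0 0 0.7"

```text
clock: 6.1
tcp_pos: [0.5256, -0.2636, 0.0177]
orientation: [-1.264, 1.119, -1.119]
contact_force: [0.2, -0.7, -0.3]
grip_width: 0.0601
```

```bash
python3 -c "
from h import *
shot('w8',())"
```

```text
6.15 [ 0.5257 -0.2637  0.0178] 0.05954118978683192 [ 0.1 -0.4  0.2]
```

View pics/w8s.png

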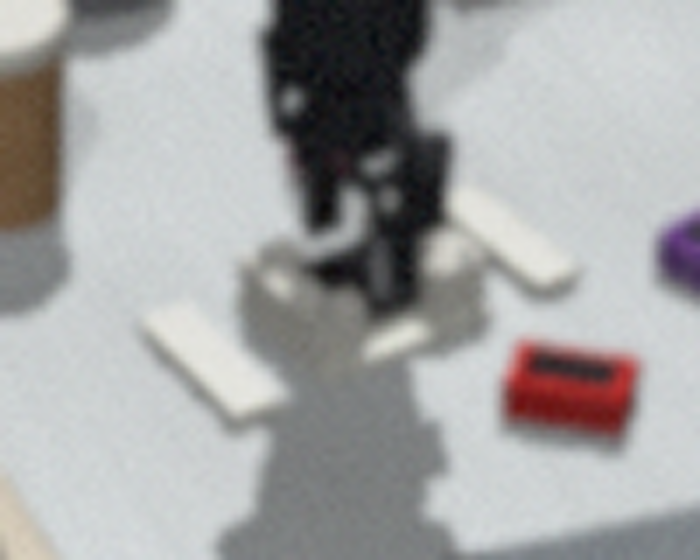

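Emit:
send_rows --pt "0 0.3 0 0 0.7" --pt "0 0.3 0 0 0.7" --pt "0 0.2 0 0 0.7" --pt "0 0 0 0 0.7"

```text
clock: 6.7
tcp_pos: [0.5256, -0.2637, 0.0097]
orientation: [-1.264, 1.119, -1.119]
contact_force: [-0.1, 0.2, 1.7]
grip_width: 0.06
```

```bash
python3 -c "
from h import *
shot('w9',())"
```

```text
6.75 [ 0.5257 -0.2637  0.0098] 0.05967736483838187 [ 0.6 -0.2  0.4]
```

View pics/w9.png

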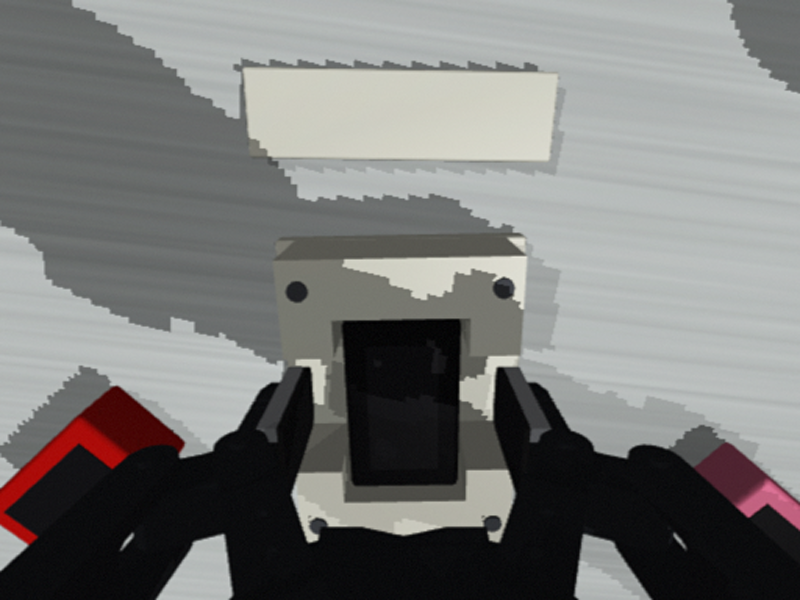

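View pics/w9s.png

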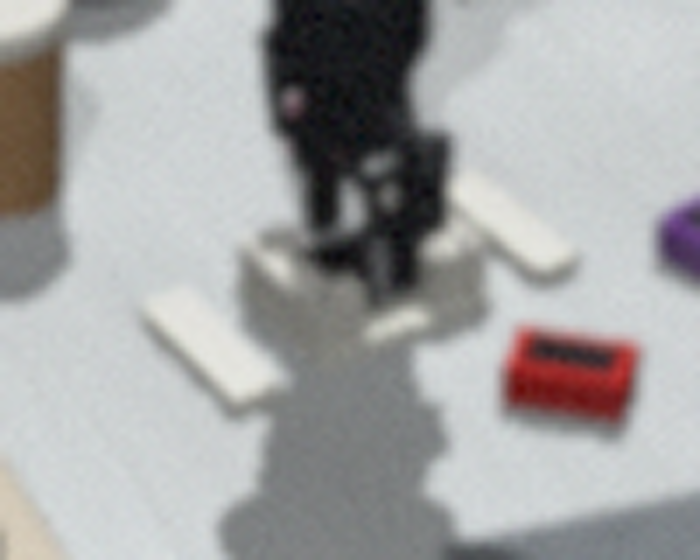

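Emit:
send_rows --pt "0 0.4 0 0 0.7" --pt "0 0.3 0 0 0.7" --pt "0 0 0 0 0.6" --pt "0 0 0 0 0.55" --pt "0 0 0 0 0.5" --pt "0 0 0 0 0.47"

```text
clock: 7.55
tcp_pos: [0.5258, -0.2637, 0.003]
orientation: [-1.264, 1.119, -1.119]
contact_force: [0.2, 0.6, -0.9]
grip_width: 0.04
```

```bash
python3 -c "
from h import *
f=shot('w10',())
a=f['image'][:,:,::-1][195:335,140:360].astype(float)
a=(255*(a/255)**.4).astype(np.uint8)
cv2.imwrite('pics/w10c.png',cv2.resize(a,None,fx=3.6,fy=3.6,interpolation=cv2.INTER_CUBIC))
"
```

```text
7.6 [ 0.5258 -0.2637  0.003 ] 0.03996633116711685 [ 0.4  0.6 -0.3]
```

View pics/w10c.png

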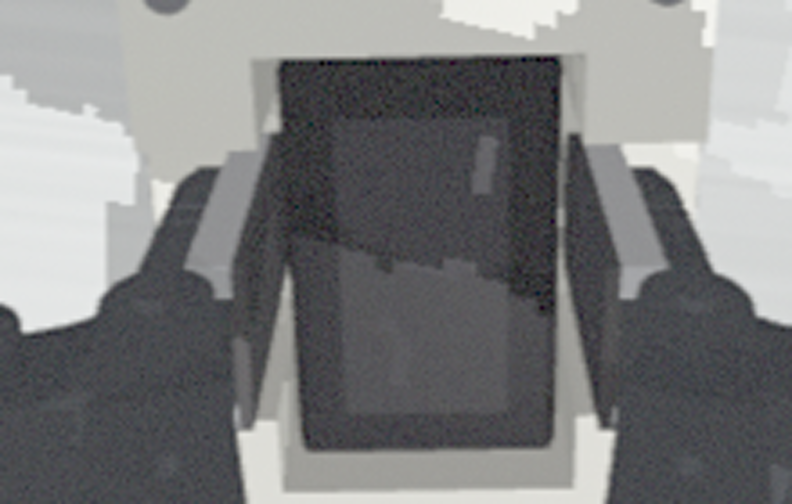

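Emit:
send_rows --pt "0 0 0 0 0.43" --pt "0 0 0 0 0.4" --pt "0 0 0 0 0.3" --pt "0 0 0 0 0.1" --pt "0 0 0 0 0" --force 28

```text
clock: 8.28
tcp_pos: [0.5259, -0.2638, 0.0031]
orientation: [-1.264, 1.119, -1.119]
contact_force: [-0.9, -0.2, 3.6]
grip_width: 0.0355
```

Emit:
send_rows --pt "0 -0.3 0 0 0" --pt "0 -0.7 0 0 0" --pt "0 -1 0 0 0" --pt "0 -1.5 0 0 0" --pt "0 -2 0 0 0" --pt "0 -2 0 0 0" --pt "0 -2 0 0 0" --pt "0 -1 0 0 0" --pt "0 0 0 0 0"

```text
clock: 9.4
tcp_pos: [0.5262, -0.264, 0.1089]
orientation: [-1.264, 1.118, -1.121]
contact_force: [-0.8, 1.1, -1.5]
grip_width: 0.0351
```

```bash
python3 -c "
from h import *
f=shot('w11',())
"
```

```text
9.45 [ 0.5257 -0.2637  0.108 ] 0.03560199421750836 [-0.2  0.2 -1.5]
```

View pics/w11.png

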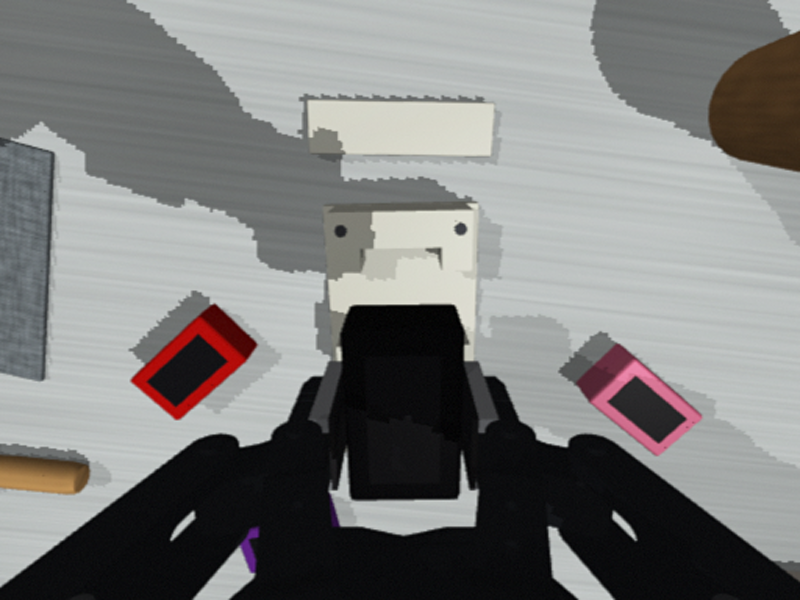

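View pics/w11s.png

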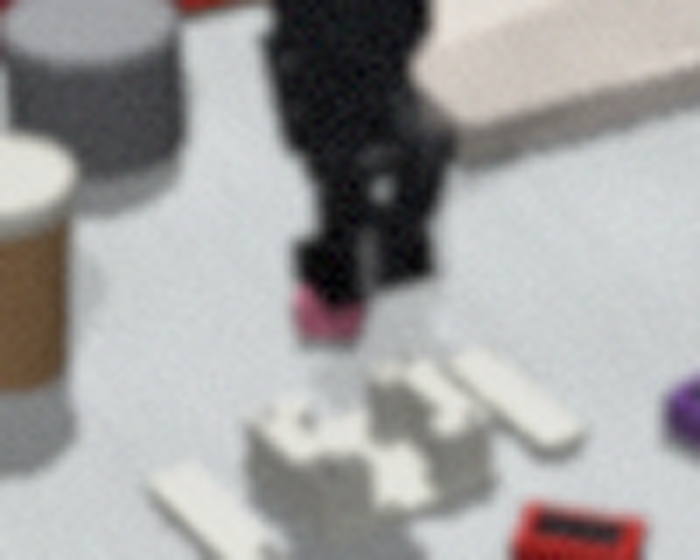

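Emit:
send_rows --pt "-1.5 0 0.1 0 0" --pt "-3 0 0.3 0 0" --pt "-3.6 0 0.3 0 0" --pt "-3.6 0 0.3 0 0" --pt "-3.6 0 0.3 0 0" --pt "-3.6 0 0.3 0 0" --pt "-3.5 0 0.3 0 0" --pt "-3 0 0.3 0 0" --pt "-1.5 0 0.1 0 0" --pt "0 0 0 0 0" --pt "0 0 0 0 0"

```text
clock: 10.88
tcp_pos: [0.5158, 0.0047, 0.1077]
orientation: [-1.264, 1.12, -1.121]
contact_force: [-0.3, -0.8, -0.4]
grip_width: 0.0354
```

```bash
python3 -c "
from h import *
f=shot('w12',())
print(delta([.516,.006,.004]), tool()[2]['joints'].round(2))
"
```

```text
10.925 [0.5158 0.0045 0.1078] 0.03563627829830294 [-0.4 -0.5 -1.2]
(array([-0.15, 10.38,  0.03]), np.float64(-83.15), None) [ 0.03  0.37 -0.19  2.03  0.1   0.75 -1.68]
```

View pics/w12.png

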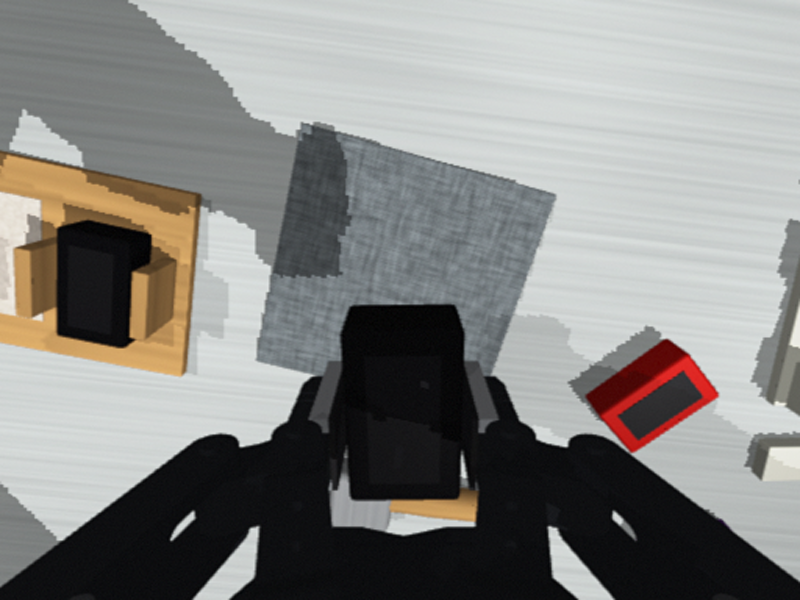

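Emit:
send_rows --pt "-0.1 1 0 0 0" --pt "0 2 0 0 0" --pt "0 2 0 0 0" --pt "0 2 0 0 0" --pt "0 1.5 0 0 0" --pt "0 1 0 0 0" --pt "0 0.5 0 0 0" --pt "0 0.3 0 0 0" --pt "0 0.2 0 0 0" --pt "0 0 0 0 0"

```text
clock: 12.22
tcp_pos: [0.5159, 0.0071, 0.0031]
orientation: [-1.264, 1.119, -1.119]
contact_force: [-0.5, 0.5, 0.2]
grip_width: 0.0356
```

Emit:
send_rows --pt "0 0.1 0 0 0" --pt "0 0 0 0 0"

```text
clock: 12.48
tcp_pos: [0.5158, 0.007, 0.002]
orientation: [-1.264, 1.119, -1.119]
contact_force: [-0.1, -0.6, -1.0]
grip_width: 0.0356
```

Emit:
send_rows --pt "0 0.1 0 0 0" --pt "0 0 0 0 0"

```text
clock: 12.72
tcp_pos: [0.5157, 0.0071, 0.0008]
orientation: [-1.264, 1.119, -1.119]
contact_force: [-0.2, 0.1, -0.5]
grip_width: 0.0352
```

Emit:
send_rows --pt "0 0.1 0 0 0" --pt "0 0 0 0 0"

```text
clock: 12.98
tcp_pos: [0.5157, 0.007, -0.0002]
orientation: [-1.264, 1.119, -1.119]
contact_force: [0.1, 0.2, -0.9]
grip_width: 0.0355
```

Emit:
send_rows --pt "0 0.1 0 0 0" --pt "0 0 0 0 0"

```text
clock: 13.22
tcp_pos: [0.5159, 0.0071, -0.0009]
orientation: [-1.264, 1.119, -1.119]
contact_force: [-0.9, 0.4, 2.8]
grip_width: 0.0355
```

Emit:
send_rows --pt "0 0 0 0 0.45" --pt "0 0 0 0 0.5" --pt "0 0 0 0 0.7" --pt "0 0 0 0 0.7" --pt "0 -1.5 0 0 0.7" --pt "0 -3 0 0 1" --pt "0 -3 0 0 1" --pt "0 -3 0 0 1" --pt "0 -1.5 0 0 1" --pt "0 0 0 0 1"

```text
clock: 14.48
tcp_pos: [0.5165, 0.0071, 0.12]
orientation: [-1.263, 1.117, -1.12]
contact_force: [-0.4, -0.4, -0.1]
grip_width: 0.0855
```

```bash
python3 -c "
from h import *
f=shot('w13',())
im=f['image']
cv2.imwrite('pics/w13c.png',cv2.resize((255*(im[140:300,180:340,::-1]/255.)**.5).astype(np.uint8),None,fx=3.7,fy=3.7,interpolation=cv2.INTER_CUBIC))
"
```

```text
14.525 [0.5157 0.007  0.1189] 0.08548947314554453 [-0.2  0.3 -1.1]
```

View pics/w13.png

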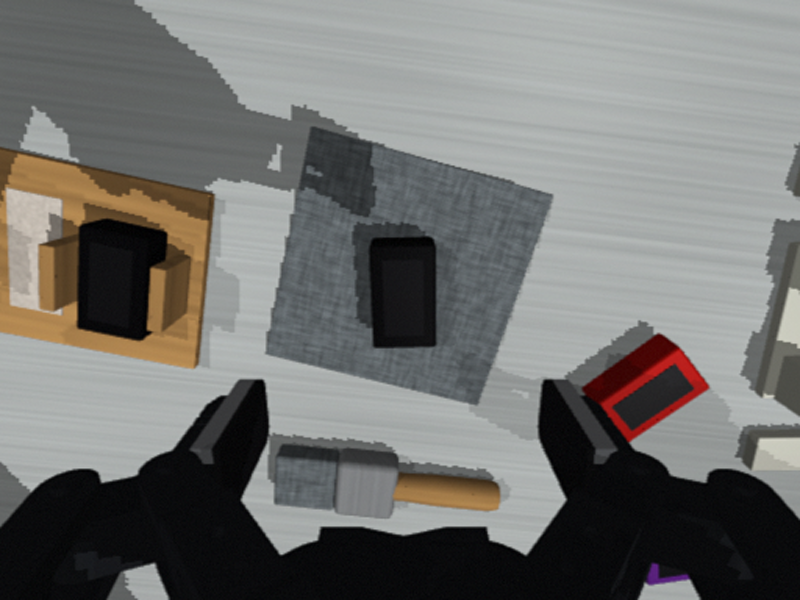

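View pics/w13c.png

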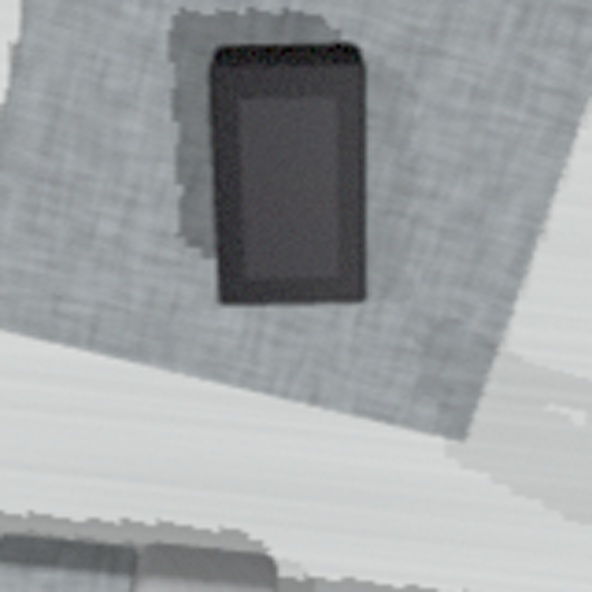

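```bash
python3 -c "
from h import *
f=r.grab_frame('wrist')
w=p2w(f,np.array([(215,68),(362,65),(364,298),(221,301)])/3.7+[179.6,139.6],.028);print(w.round(4),w.mean(0))
e=w[0]+w[1]-w[2]-w[3];print(np.degrees(np.arctan2(e[1],e[0])));e=w[0]+w[3]-w[1]-w[2];print(np.degrees(np.arctan2(-e[0],e[1])), delta([.516,.006,.1],-173+180))
"
```

```text
[[ 0.5387  0.0259  0.028 ]
 [ 0.5433 -0.0064  0.028 ]
 [ 0.4877 -0.0147  0.028 ]
 [ 0.4828  0.0189  0.028 ]] [0.51312635 0.00590744 0.028     ]
7.864416434079956
8.163029945187196 (array([0.11, 1.79, 0.1 ]), np.float64(-83.02), np.float64(89.97848382958884))
```

Emit:
send_rows --pt "0 0 0 7 1" --pt "0 0 0 10 1" --pt "0 0 0 10 1" --pt "0 0 0 10 1" --pt "0 0 0 10 1" --pt "0 0 0 10 1" --pt "0 0 0 10 1" --pt "0 0 0 10 1" --pt "0 0 0 10 1" --pt "0 0 0 3 1" --pt "0 0 0 0 1" --pt "0 0 0 0 1"

```text
clock: 16.12
tcp_pos: [0.5154, 0.0072, 0.1183]
orientation: [-0.134, 2.158, -2.159]
contact_force: [-0.1, 0.6, -0.8]
grip_width: 0.0854
```

```bash
python3 -c "
from h import *
f=shot('w14',((-.022,(0,255,255)),))
print(delta([.516,.006,.1],7), tool()[1].round(3),tool()[2]['joints'].round(2))
cv2.imwrite('pics/w14c.png',cv2.resize((255*(f['image'][130:250,150:350,::-1]/255.)**.5).astype(np.uint8),None,fx=4,fy=4,interpolation=cv2.INTER_CUBIC))
"
```

```text
16.175 [0.5155 0.0071 0.1185] 0.08535804480960722 [-0.2 -0.   0.3]
(array([-0.03,  1.86,  0.1 ]), np.float64(-173.0), np.float64(0.003196196493831849)) [[-0.993 -0.001  0.122]
 [-0.122  0.    -0.993]
 [ 0.001 -1.    -0.   ]] [-0.46  0.37  0.4   2.05 -0.2   0.76 -2.96]
```

View pics/w14.png

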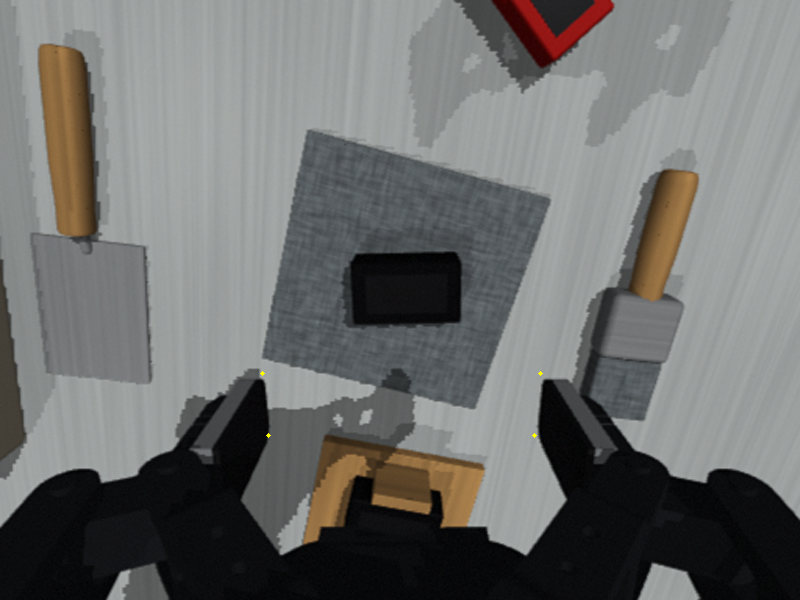

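View pics/w14c.png

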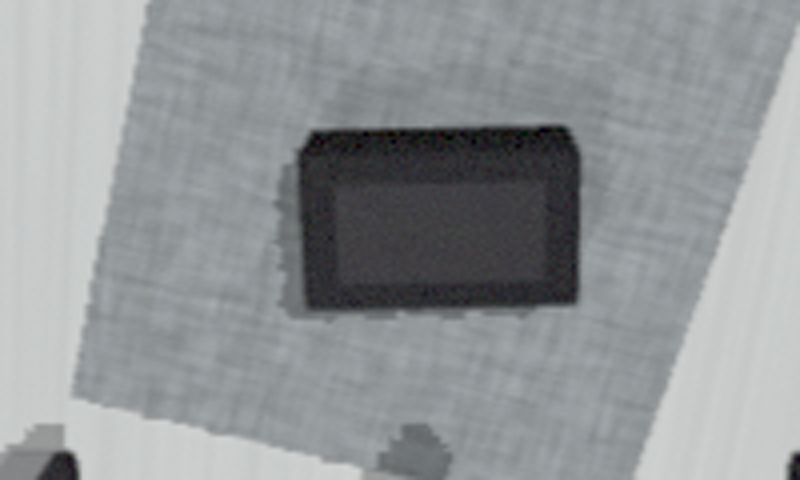

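```bash
python3 -c "
from h import *
f=r.grab_frame('wrist')
w=p2w(f,np.array([(301,155),(578,150),(578,301),(307,307)])/4+[149.6,129.6],.028);print(w.round(4),w.mean(0))
e=w[1]+w[2]-w[0]-w[3];print(np.degrees(np.arctan2(-e[1],-e[0])))
"
```

```text
[[ 0.5447 -0.0074  0.028 ]
 [ 0.4877 -0.0154  0.028 ]
 [ 0.4824  0.0178  0.028 ]
 [ 0.5405  0.0262  0.028 ]] [0.51384283 0.00530826 0.028     ]
8.173853430398738
```

Emit:
send_rows --pt "0 0 0 -5 1" --pt "0 0 0 -10 1" --pt "0 0 0 -10 1" --pt "0 0 0 -10 1" --pt "0 0 0 -10 1" --pt "0 0 0 -10 1" --pt "0 0 0 -10 1" --pt "0 0 0 -10 1" --pt "0 0 0 -10 1" --pt "0 0 0 -10 1" --pt "0 0 0 -10 1" --pt "0 0 0 -10 1"

```text
clock: 17.77
tcp_pos: [0.5158, 0.0066, 0.119]
orientation: [-1.424, 0.785, -0.785]
contact_force: [0.7, -0.0, 0.1]
grip_width: 0.0851
```

Emit:
send_rows --pt "0 0 0 -10 1" --pt "0 0 0 -10 1" --pt "0 0 0 -10 1" --pt "0 0 0 -10 1" --pt "0 0 0 -10 1" --pt "0 0 0 -10 1" --pt "0 0 0 -6 1" --pt "0 0 0 0 1" --pt "0 0 0 0 1"

```text
clock: 18.9
tcp_pos: [0.5158, 0.0068, 0.119]
orientation: [-1.568, -0.108, 0.107]
contact_force: [0.8, -0.1, -0.2]
grip_width: 0.0858
```

```bash
python3 -c "
from h import *
f=shot('w15',((-.022,(0,255,255)),))
print(delta([.515,.006,.1],7.9), tool()[1].round(3),tool()[2]['joints'].round(2))
cv2.imwrite('pics/w15c.png',cv2.resize((255*(f['image'][130:250,150:350,::-1]/255.)**.5).astype(np.uint8),None,fx=4,fy=4,interpolation=cv2.INTER_CUBIC))
"
```

```text
18.95 [0.5158 0.0069 0.119 ] 0.08575371555682576 [ 0.3 -0.5  0.2]
(array([-0.09,  1.9 , -0.08]), np.float64(7.89), np.float64(-0.006330490497958863)) [[ 0.991  0.    -0.137]
 [ 0.137 -0.     0.991]
 [ 0.    -1.    -0.   ]] [ 0.12  0.37 -0.31  2.01  0.15  0.79 -0.14]
```

View pics/w15.png

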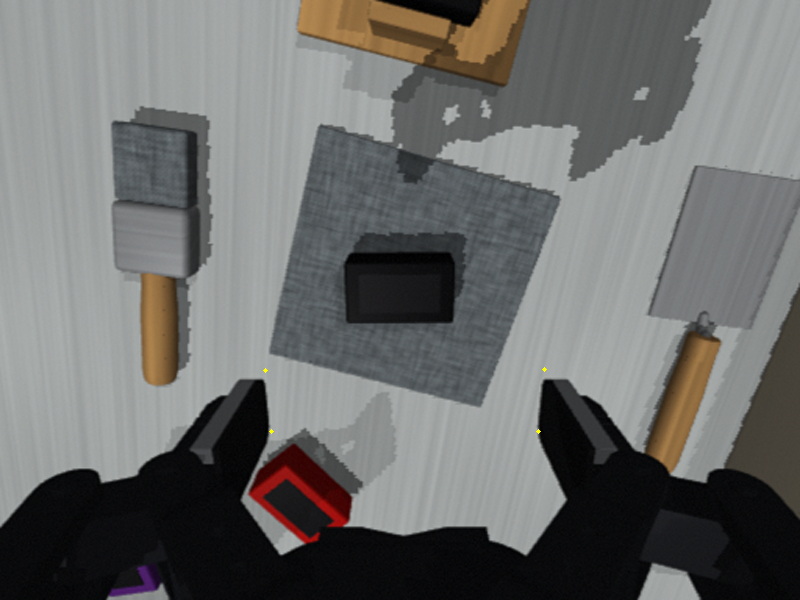

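View pics/w15c.png

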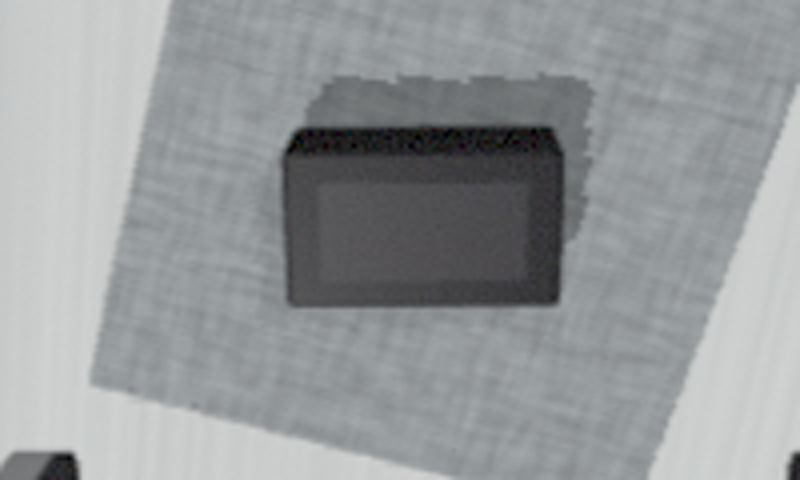

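```bash
python3 -c "
from h import *
f=r.grab_frame('wrist')
w=p2w(f,np.array([(283,155),(562,155),(561,305),(288,306)])/4+[149.6,129.6],.028);print(w.round(4),w.mean(0))
e=w[1]+w[2]-w[0]-w[3];print(np.degrees(np.arctan2(e[1],e[0])))
c=w.mean(0);print(delta([c[0],c[1],.04]))
"
```

```text
[[ 0.4823  0.0189  0.028 ]
 [ 0.5398  0.0268  0.028 ]
 [ 0.5453 -0.0062  0.028 ]
 [ 0.4867 -0.0145  0.028 ]] [0.51350321 0.00624427 0.028     ]
7.917451099717712
(array([-0.24,  7.9 , -0.05]), np.float64(7.92), None)
```

Emit:
send_rows --pt "-0.3 1 0 0 1" --pt "0 2 0 0 1" --pt "0 2 0 0 1" --pt "0 2 0 0 1" --pt "0 1.4 0 0 1" --pt "0 0.6 0 0 1" --pt "0 0 0 0 1"

```text
clock: 19.92
tcp_pos: [0.5127, 0.0067, 0.0287]
orientation: [-1.568, -0.109, 0.11]
contact_force: [0.2, -0.2, 0.6]
grip_width: 0.0857
```

```bash
python3 -c "
from h import *
f=shot('w16',((-.02,(0,255,255)),))
"
```

```text
19.975 [0.5131 0.0067 0.0291] 0.08527063731676464 [ 0.5  0.2 -0.1]
```

View pics/w16.png

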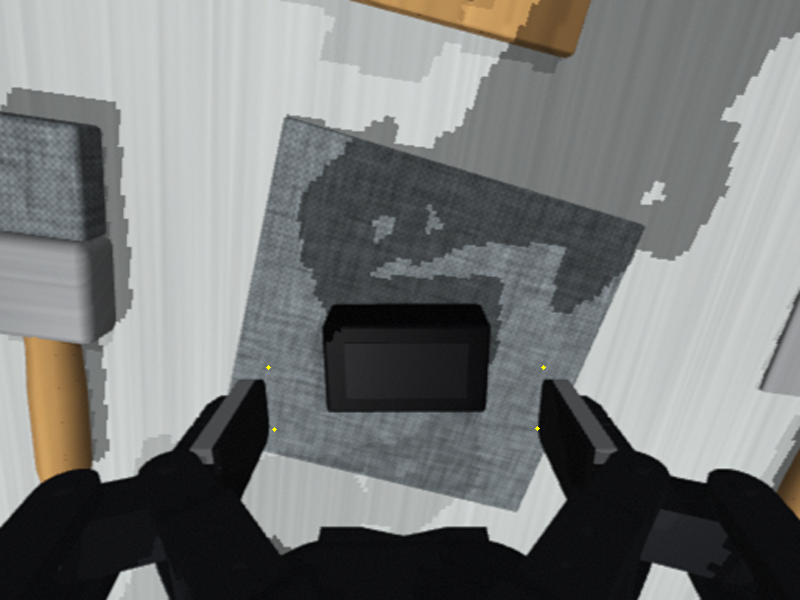

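View pics/w16s.png

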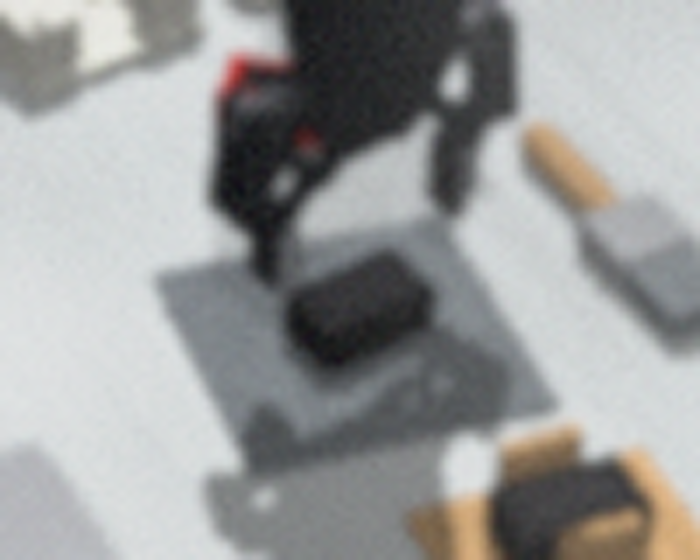

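Emit:
send_rows --pt "0.1 1 0 0 1" --pt "0 1 0 0 0.9" --pt "0 0.8 0 0 0.85" --pt "0 0.5 0 0 0.8" --pt "0 0.2 0 0 0.8" --pt "0 0 0 0 0.8" --pt "0 0 0 0 0.8"

```text
clock: 20.9
tcp_pos: [0.514, 0.0068, -0.0059]
orientation: [-1.568, -0.11, 0.109]
contact_force: [0.2, 0.2, 0.3]
grip_width: 0.0682
```

```bash
python3 -c "
from h import *
f=shot('w17',((-.018,(0,255,255)),))
"
```

```text
20.95 [ 0.514   0.0068 -0.0058] 0.06823839333016987 [-0.5  0.  -0.2]
```

View pics/w17.png

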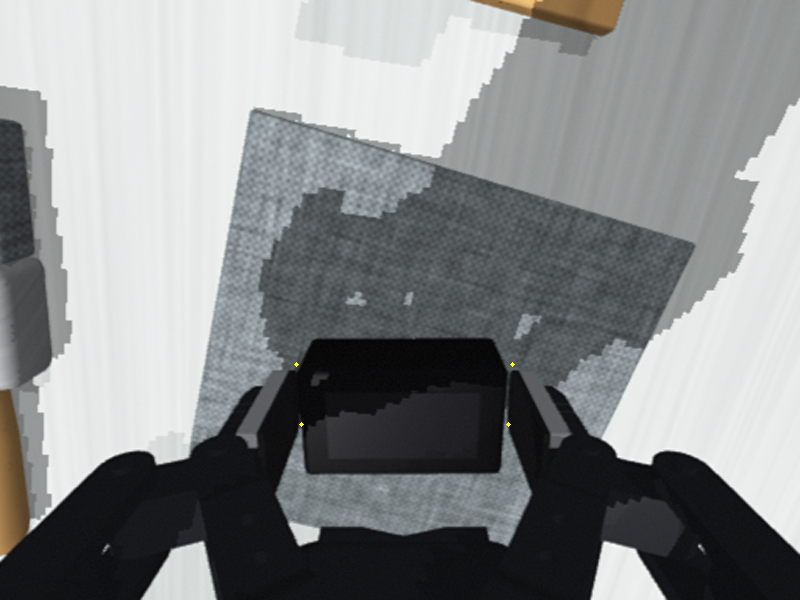

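View pics/w17s.png

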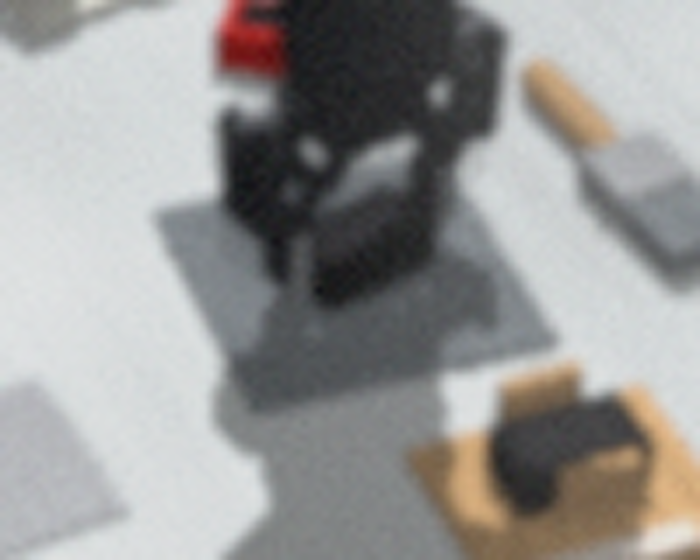

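Emit:
send_rows --pt "0 0.1 -0.1 0 0.76" --pt "0 0 0 0 0.74" --pt "0 0 0 0 0.71" --pt "0 0 0 0 0.68" --pt "0 0 0 0 0.5" --pt "0 0 0 0 0.2" --pt "0 0 0 0 0" --force 28

```text
clock: 21.88
tcp_pos: [0.514, 0.0058, -0.0069]
orientation: [-1.568, -0.109, 0.109]
contact_force: [-1.2, -0.8, 5.6]
grip_width: 0.0595
```

Emit:
send_rows --pt "0 -0.3 0 0 0" --pt "0 -0.7 0 0 0" --pt "0 -1.5 0 0 0" --pt "0 -2.5 0 0 0" --pt "0 -3 0 0 0" --pt "0 -2.5 0 0 0" --pt "0 -1.5 0 0 0" --pt "0 0 0 6.6 0" --pt "0 0 0 6.5 0" --pt "0 0 0 0 0"

```text
clock: 23.12
tcp_pos: [0.5138, 0.0058, 0.1131]
orientation: [-1.57, 0.069, -0.069]
contact_force: [0.1, -0.6, -1.5]
grip_width: 0.0597
```

```bash
python3 -c "
from h import *
f=shot('w18',())
print(delta([.507,.14,.11],-5.2),tool()[2]['joints'].round(2))
"
```

```text
23.175 [0.5138 0.0059 0.113 ] 0.05961912315315709 [ 0.  -0.2 -0.1]
(array([-1.84,  0.29, 13.31]), np.float64(-4.98), np.float64(0.21597848527156316)) [ 0.08  0.37 -0.26  2.02  0.13  0.77 -0.34]
```

View pics/w18.png

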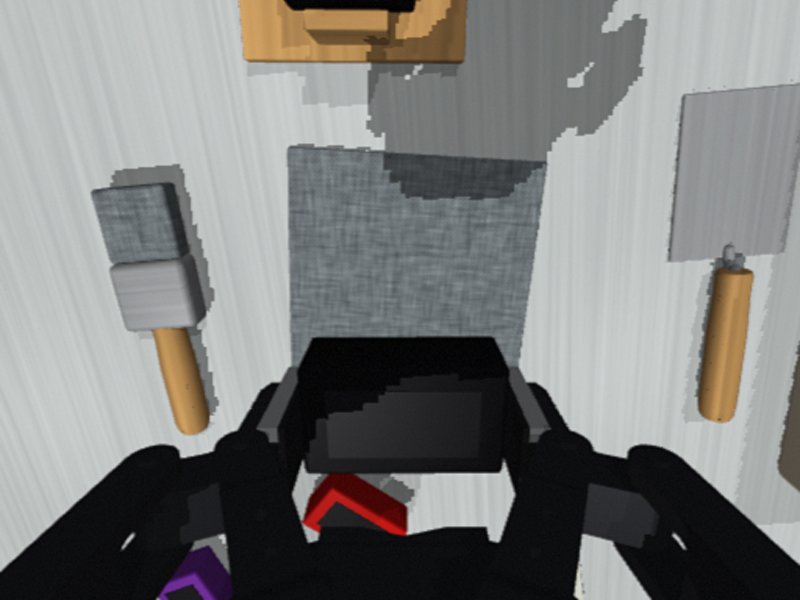

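Emit:
send_rows --pt "-0.2 0 1.5 0 0" --pt "-0.4 0 2.5 0 0" --pt "-0.4 0 2.5 0 0" --pt "-0.4 0 2.5 0 0" --pt "-0.3 0 2 0 0" --pt "-0.1 0 1 0 0" --pt "0 0 0 0 0" --pt "0 0 0 0 0"

```text
clock: 24.22
tcp_pos: [0.5068, 0.126, 0.1128]
orientation: [-1.57, 0.071, -0.071]
contact_force: [-0.0, -0.4, 0.5]
grip_width: 0.0593
```

```bash
python3 -c "
from h import *
f=shot('w19',())
"
```

```text
24.275 [0.5068 0.1259 0.1128] 0.05926390218377492 [-0.4  0.6 -0.6]
```

View pics/w19.png

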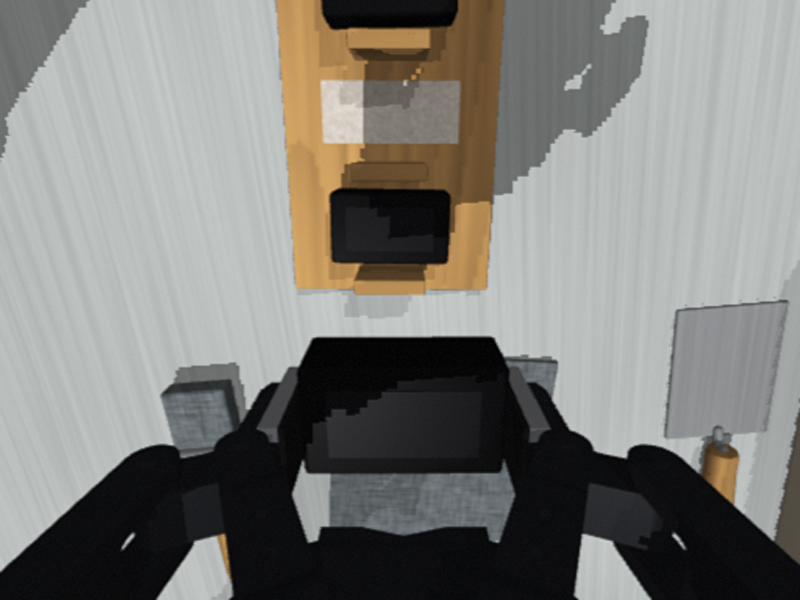

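```bash
python3 -c "
from h import *
f=r.grab_frame('wrist')
w=p2w(f,np.array([(320,81),(460,81),(459,144),(322,143)])/1.5625-.2,.008);print(w.round(4),w.mean(0))
e=w[1]+w[2]-w[0]-w[3];print(np.degrees(np.arctan2(e[1],e[0])))
cv2.imwrite('pics/w19c.png',cv2.resize((255*(f['image'][200:320,160:360,::-1]/255.)**.4).astype(np.uint8),None,fx=4,fy=4,interpolation=cv2.INTER_CUBIC))
"
```

```text
[[0.4748 0.2363 0.008 ]
 [0.5448 0.2299 0.008 ]
 [0.5426 0.1998 0.008 ]
 [0.4715 0.2069 0.008 ]] [0.50845978 0.21822191 0.008     ]
-5.462270693527347
```

View pics/w19c.png

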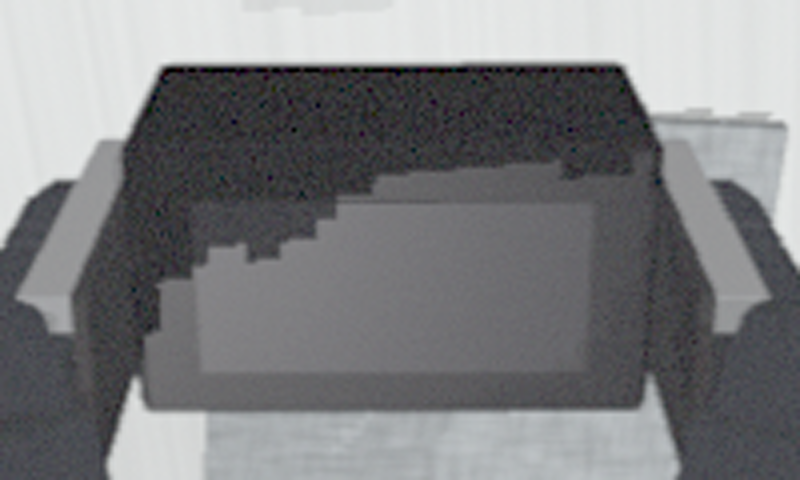

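```bash
python3 -c "
from h import *
f=r.grab_frame('wrist');p,M,o=tool();print(p)
z=p[2]+.0109
w=p2w(f,np.array([(192,203),(592,203),(586,373),(201,373)])/4+[159.6,199.6],z+.024);c=w.mean(0);print(w.round(4),c,((c-p)@M*1000).round(1))
b=p2w(f,np.array([(163,66),(623,66)])/4+[159.6,199.6],z);print(b,((b-p)@M*1000).round(1))
n=p2w(f,np.array([(143,409),(645,409)])/4+[159.6,199.6],z+.024);print(n,((n-p)@M*1000).round(1))
s=np.array([.5085,.2182,0]); d=M.T@(s-c)*100; print('need cm',d.round(2))
"
```

```text
[0.50682768 0.12615145 0.1128633 ]
[[0.4855 0.139  0.1478]
 [0.5292 0.1349 0.1478]
 [0.5276 0.1129 0.1478]
 [0.4834 0.117  0.1478]] [0.50639626 0.12596976 0.1477633 ] [ -0.4 -34.9  -0.2]
[[0.47888782 0.14559563 0.1237633 ]
 [0.53714647 0.14019466 0.1237633 ]] [[-29.6 -10.9  16.8]
 [ 28.9 -10.9  16.7]]
[[0.4759528  0.11274442 0.1477633 ]
 [0.53419813 0.10731478 0.1477633 ]] [[-29.5 -34.9 -16.2]
 [ 29.  -34.9 -16.3]]
need cm [-0.62 14.77  9.21]
```

Emit:
send_rows --pt "-0.1 0 1 0.3 0" --pt "-0.2 0 2 0 0" --pt "-0.2 0 2.2 0 0" --pt "-0.1 0 2 0 0" --pt "0 0 1.4 0 0" --pt "0 0 0.6 0 0" --pt "0 0 0 0 0" --pt "0 1.5 0 0 0" --pt "0 2 0 0 0" --pt "0 1.5 0 0 0" --pt "0 0.8 0 0 0" --pt "0 0 0 0 0"

```text
clock: 25.92
tcp_pos: [0.5091, 0.2187, 0.0542]
orientation: [-1.57, 0.075, -0.074]
contact_force: [-0.3, -1.1, -0.3]
grip_width: 0.0593
```

```bash
python3 -c "
from h import *
f=shot('w20',())
print(delta([.5088,.2184,0],-5.4))
"
```

```text
25.975 [0.5095 0.219  0.0549] 0.0592853967825441 [-0.2 -0.2 -0.8]
(array([-0.09,  5.52, -0.09]), np.float64(-5.43), np.float64(-0.029377766716237375))
```

View pics/w20.png

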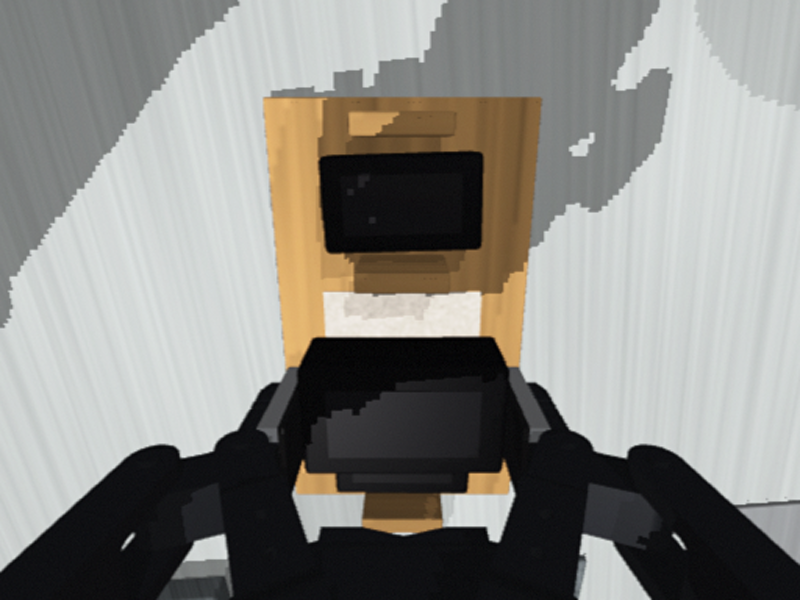

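View pics/w20s.png

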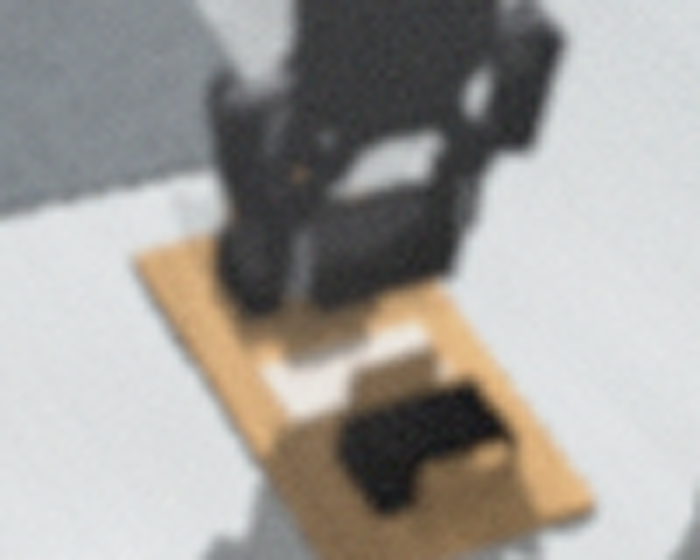

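```bash
python3 -c "
from h import *
f=r.grab_frame('wrist')
w=p2w(f,np.array([(323,292),(481,292)])/1.5625-.2,.008);m=w.mean(0);e=w[1]-w[0];a=np.arctan2(e[1],e[0]);c=m-.015*np.array([-np.sin(a),np.cos(a),0]);print(w,np.degrees(a),c)
b=p2w(f,np.array([(264,97),(542,97)])/1.5625-.2,.008);m=b.mean(0);e=b[1]-b[0];a=np.arctan2(e[1],e[0]);print(np.degrees(a),np.linalg.norm(e),m-.095*np.array([-np.sin(a),np.cos(a),0]))
cv2.imwrite('pics/w20c.png',cv2.resize(f['image'][50:220,160:360,::-1],None,fx=3.5,fy=3.5,interpolation=cv2.INTER_CUBIC))
"
```

```text
[[0.47527311 0.23685073 0.008     ]
 [0.54534849 0.23007374 0.008     ]] -5.523890624809088 [0.50886689 0.21853189 0.008     ]
-5.478605976363206 0.10934561641535796 [0.50940723 0.2189389  0.008     ]
```

View pics/w20c.png

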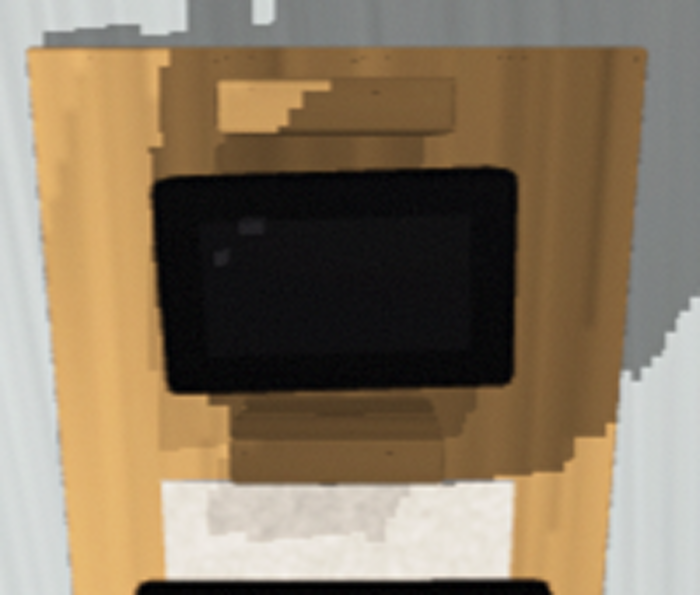

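Emit:
send_rows --pt "0 1 0 0 0" --pt "0 1 0 0 0" --pt "0 0.6 0 0 0" --pt "0 0.5 0 0 0" --pt "0 0.5 0 0 0" --pt "0 0 0 0 0"

```text
clock: 26.82
tcp_pos: [0.5092, 0.219, 0.0185]
orientation: [-1.57, 0.075, -0.074]
contact_force: [0.4, 0.1, -0.1]
grip_width: 0.0596
```

Emit:
send_rows --pt "0 0.5 0 0 0" --pt "0 0.5 0 0 0" --pt "0 0.4 0 0 0" --pt "0 0.3 0 0 0" --pt "0 0 0 0 0"

```text
clock: 27.45
tcp_pos: [0.5093, 0.219, 0.0016]
orientation: [-1.57, 0.075, -0.074]
contact_force: [0.6, -0.8, -1.2]
grip_width: 0.0594
```

```bash
python3 -c "
from h import *
f=shot('w21',())
"
```

```text
27.5 [0.5094 0.2191 0.0018] 0.059731234775132674 [-0.4 -0.2 -0.7]
```

View pics/w21.png

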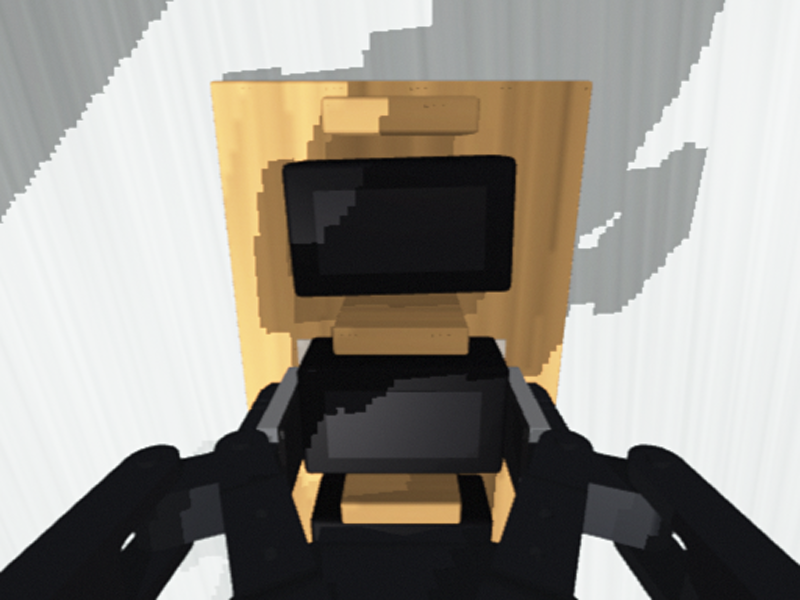

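View pics/w21s.png

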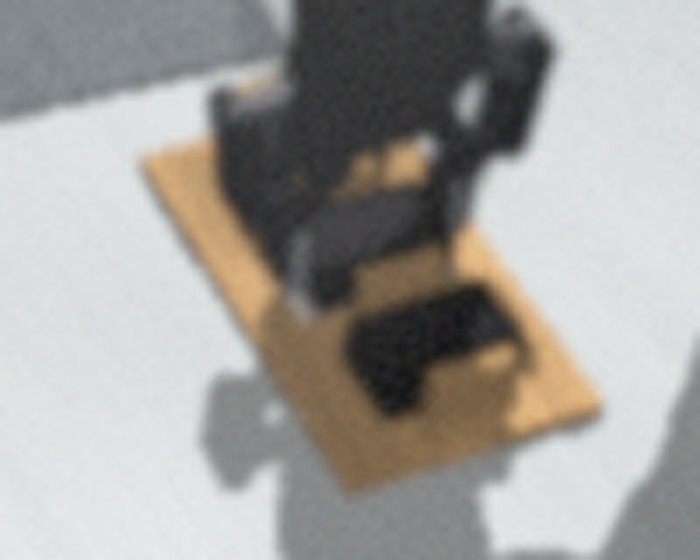

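Well inside the lane; about 4 mm above the board.

Emit:
send_rows --pt "0 0.2 0 0 0" --pt "0 0.1 0 0 0" --pt "0 0 0 0 0"

```text
clock: 27.92
tcp_pos: [0.5094, 0.219, -0.0012]
orientation: [-1.57, 0.074, -0.074]
contact_force: [0.1, 0.5, -0.7]
grip_width: 0.0595
```

Emit:
send_rows --pt "0 0.1 0 0 0" --pt "0 0 0 0 0"

```text
clock: 28.18
tcp_pos: [0.5094, 0.219, -0.0022]
orientation: [-1.57, 0.074, -0.074]
contact_force: [-0.2, -0.3, -0.2]
grip_width: 0.0596
```

Emit:
send_rows --pt "0 0.1 0 0 0" --pt "0 0 0 0 0"

```text
clock: 28.42
tcp_pos: [0.5095, 0.2191, -0.0029]
orientation: [-1.57, 0.074, -0.074]
contact_force: [-0.4, -0.3, 3.1]
grip_width: 0.0592
```

Emit:
send_rows --pt "0 0 0 0 0.71" --pt "0 0 0 0 0.74" --pt "0 0 0 0 0.85" --pt "0 0 0 0 0.9" --pt "0 0 0 0 0.9" --pt "0 -0.5 0 0 0.9" --pt "0 -1.5 0 0 0.9" --pt "0 -2.5 0 0 0.9" --pt "0 -3 0 0 0.9" --pt "0 -3 0 0 0.9" --pt "0 -2 0 0 0.9" --pt "0 0 0 0 0.9"

```text
clock: 29.92
tcp_pos: [0.5107, 0.2197, 0.1244]
orientation: [-1.567, 0.071, -0.078]
contact_force: [0.2, 0.7, -0.2]
grip_width: 0.077
```

Emit:
send_rows --pt "0 -1 -2 0 0.9" --pt "0 -1 -4 0 0.9" --pt "0 0 -2 0 0.9" --pt "0 0 0 0 0.9" --pt "0 0 0 0 0.9"

```text
clock: 30.55
tcp_pos: [0.5016, 0.1406, 0.1417]
orientation: [-1.569, 0.074, -0.073]
contact_force: [0.3, -0.1, 0.1]
grip_width: 0.0769
```

```bash
python3 -c "
from h import *
f=shot('w22',())
g=r.grab_frame('scene'); cv2.imwrite('pics/s22.png',cv2.resize(g['image'][195:295,255:355,::-1],None,fx=6,fy=6,interpolation=cv2.INTER_CUBIC))
"
```

```text
30.6 [0.5017 0.1409 0.1417] 0.07695715646263113 [-0.3  0.2  0.1]
```

View pics/w22.png

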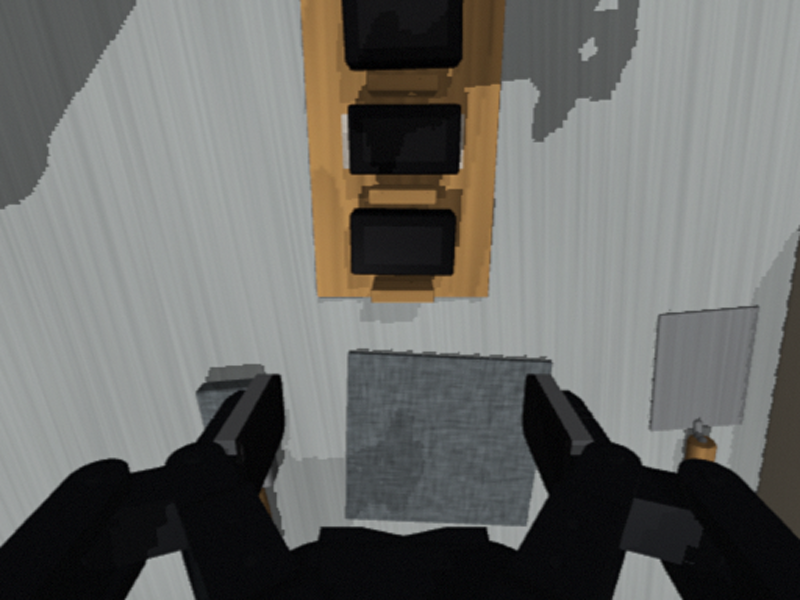

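View pics/s22.png

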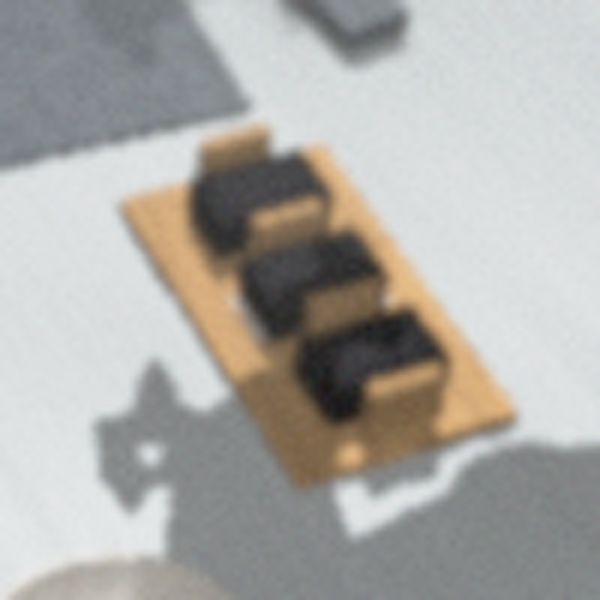

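```bash
python3 -c "
from h import *
f=r.grab_frame('wrist')
w=p2w(f,np.array([(348,110),(460,110),(458,174),(351,174)])/1.5625-.2,.032);c=w.mean(0);e=w[1]+w[2]-w[0]-w[3];a=np.radians(-5.5)
d=c[:2]-[.5088,.2184];print(c,np.degrees(np.arctan2(e[1],e[0])),'lane xy mm',(np.array([[np.cos(a),np.sin(a)],[-np.sin(a),np.cos(a)]])@d*1000).round(1))
print(r.hand_in())
"
```

```text
[0.50930459 0.21810178 0.032     ] -5.377760216196751 lane xy mm [ 0.5 -0.2]
the job is handed in; nothing more can be done
None
```

I took the casting out of the mould across its width and set it on the felt. There I re-gripped it by its ends, lowered it into the empty middle lane of the rack, released it and backed the arm off. The job is handed in. It was finished at about 30.6 s, out of the 64 s allowed.

**Last checks:** The final wrist picture puts the casting about 0.5 mm along and 0.2 mm across from the slip's middle. It is in line with the lane to within about 0.2°. It lies flat with the paler rectangle up, and the paper shows evenly at both ends. The neighbouring blocks and the other loose things I could see look undisturbed; I did not measure them.

**Forces:** I gripped with 25 to 28 N, and the wrist force read at most 5.6 N at the end of any move.

**What disagreed:**
- **Fingertips:** The pictures showed them 10 to 20 mm behind the reported TCP, although `r.tip_extent` says 14 mm ahead. I went by the pictures and descended in small steps watching the force; contact came at the heights this predicted.
- **Last joint:** My first turn for the end grip took it to -2.96 rad, the edge of its range. I turned back half a turn and used the mirrored grasp.
- **Cameras:** The top and wrist cameras differed by 2 to 3 mm, so I trusted the wrist camera for the grasps and the placing.

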